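# Load the glass kiln, close it and switch it on

## Task

Get the kiln going: take the scraper off the kiln shelf and slide it blade first, fully home, into its holder on the bench, and stand every mould upright on the kiln shelf with at least 5 mm clear between moulds and from the chamber walls. Once all the moulds are loaded, lower the lid without slamming it until it is fully shut, and then turn the switch clockwise until it clicks over to on. Leave the jar, hammer and brush alone.

Things in the scene. Friction and masses are not known exactly. Their poses are not given: they have to be found in the camera images.
- kiln: Bench-top glass kiln, fixed: a metal-cased box 194 mm (x) by 274 mm (y) with an open-topped chamber under a hinged lid. Origin on the bench under the middle of that box; x points away from the robot at yaw 0, y left. A control box 150 mm (x) by 102 mm (y), top 85 mm above the bench, is joined to its +y side, centred at y = 192 mm, and carries the switch.
- kiln_shelf (a point): Centre of the chamber floor (the kiln shelf), 45 mm above the bench over the kiln's origin, same axes. The chamber is 156 mm (x) by 230 mm (y), its rim 55 mm above the shelf.
- lid (a joint): Kiln lid, 194 by 274 by 30 mm, hinged along the kiln's far (+x) top edge. 0 = shut on the rim, grows as it opens, 1.75 = end stop (rad); open at the start (1.55 to 1.68). The stiff hinge holds it where it is left; moving it by the handle takes up to about 7 N.
- lid_handle (a point): Middle of the lid's handle: a round bar 11 mm thick, 120 mm long, parallel to the kiln's y axis, on posts 102 mm apart, 35 mm out from the lid's front edge (towards the robot when shut, upwards when open); 229 mm from the hinge line across the lid, 15 mm above its underside. Lid shut: 132 mm before the kiln's origin, 116 mm above the bench, 29 mm clear gap to the kiln.
- lid_hinge (a point): Middle of the lid's hinge line, at the kiln's far top edge: 97 mm beyond the kiln's origin and 100 mm above the bench. The lid's underside passes through it.
- switch (a joint): Rotary snap switch on the control box. 0 = off, 1.047 rad (60 degrees, end stop) = on; grows clockwise seen from above. An over-centre spring resists with up to about 0.2 N m until half way (0.52 rad), then snaps it over to on; let go before that, it springs back to off.
- switch_grip (a point): On the switch's axis at the height to grip, 122 mm above the bench. The grip is a black upright bar 49 mm long, 14 mm wide, 32 mm high, its top 7 mm above this point; when off, its length lies along the kiln's x axis. The axis is 55 mm from the edge of the shut lid, whose top is 130 mm above the bench.
- scraper: Scraper lying flat on the kiln shelf, 160 g: steel blade 90 long, 80 wide, 4 mm thick; dark wooden handle 100 long, 26 wide, 24 mm high, its underside level with the blade's. Origin on the underside, mid-width, 15 mm behind the blade (good place to grip across the handle; centre of mass 25 mm ahead); x towards the blade's front edge (105 mm ahead), handle end 85 mm behind; z up.
- scraper_tip (a point): Middle of the blade's front edge, half way up its thickness (2 mm above the underside).
- holder: Fixed plywood scraper holder: base 128 mm wide (y), 20 mm high, with a channel on top, open towards the robot (-x) and seen from above. Channel 92 mm wide, 10 mm high, under two side lips 64 mm apart whose tops are 38 mm above the bench. Origin on the bench, mid-width; channel mouth at x = -45 mm, back stop at x = +40 mm. The blade slides in flat along +x.
- holder_home (a point): Where the scraper's origin lies when its blade is fully home against the back stop (within 10 mm): x = -65 mm in the holder's frame, on the channel floor 20 mm above the bench.
- mould1: One of up to four identical casting moulds, white ceramic drums filled with glass: 56 mm diameter, 36 mm tall, about 150 g, standing upright on the bench at the start; two, three or four are present, the rest are absent. Origin at the centre of the underside, z up through the glass.
- mould2: One of up to four identical casting moulds, white ceramic drums filled with glass: 56 mm diameter, 36 mm tall, about 150 g, standing upright on the bench at the start; two, three or four are present, the rest are absent. Origin at the centre of the underside, z up through the glass.
- mould3: One of up to four identical casting moulds, white ceramic drums filled with glass: 56 mm diameter, 36 mm tall, about 150 g, standing upright on the bench at the start; two, three or four are present, the rest are absent. Origin at the centre of the underside, z up through the glass.
- mould4: One of up to four identical casting moulds, white ceramic drums filled with glass: 56 mm diameter, 36 mm tall, about 150 g, standing upright on the bench at the start; two, three or four are present, the rest are absent. Origin at the centre of the underside, z up through the glass.
- jar: Bystander: closed glass jar, 72 mm diameter, 100 mm tall; origin under its centre. Leave alone.
- hammer: Bystander: hammer, 240 mm long, lying beyond the kiln. Leave alone.
- brush: Bystander: brush, 200 mm long, lying beyond the holder. Leave alone.
Not all that is in view belongs to the job. What is shaped like the scraper but turquoise is not meant.

How it is judged (in metres and radians):
On the way, in this order (a step that is already met when the one before it is completed fails the run):
1. all moulds stand upright on the kiln shelf, released, at least 5 mm clear of each other and the walls (x of mould1 in the frame of kiln between -0.046 and 0.046 m and y of mould1 in the frame of kiln between -0.083 and 0.083 m and z of mould1 in the frame of kiln between 0.041 and 0.05 m and angle between each of mould1, mould2, mould3, mould4's own z axis and vertical below 0.1 rad and linear speed of each of mould1, mould2, mould3, mould4 below 0.02 m/s and contact force between each of mould1, mould2, mould3, mould4 and the fingers below 0.1 N and x of mould2 in the frame of kiln between -0.046 and 0.046 m and y of mould2 in the frame of kiln between -0.083 and 0.083 m and z of mould2 in the frame of kiln between 0.041 and 0.05 m and x of mould3 in the frame of kiln between -0.046 and 0.046 m and y of mould3 in the frame of kiln between -0.083 and 0.083 m and z of mould3 in the frame of kiln between 0.041 and 0.05 m and x of mould4 in the frame of kiln between -0.046 and 0.046 m and y of mould4 in the frame of kiln between -0.083 and 0.083 m and z of mould4 in the frame of kiln between 0.041 and 0.05 m and horizontal distance between mould1 and mould2 above 0.06 m and horizontal distance between each of mould1, mould2 and mould3 above 0.06 m and horizontal distance between each of mould1, mould2, mould3 and mould4 above 0.06 m), for 0.2 s.
2. lid fully shut, switch still off (value of joint lid below 0.025 rad and value of joint switch below 0.4 rad), for 0.2 s.
3. switch clicked over to on (value of joint switch above 0.95 rad), for 0.2 s.
At the end, for the whole second after the job is handed in: Every mould present is upright (within 0.1 rad) on the kiln shelf inside the chamber, the scraper is at rest in its holder with its front edge within 10 mm of the stop and straight within 0.2 rad, the lid is shut (below 0.025 rad) and the switch is on (above 0.95 rad) (x of mould1 in the frame of kiln between -0.0515 and 0.0515 m and y of mould1 in the frame of kiln between -0.0885 and 0.0885 m and z of mould1 in the frame of kiln between 0.041 and 0.05 m and angle between each of mould1, mould2, mould3, mould4's own z axis and vertical below 0.1 rad and x of mould2 in the frame of kiln between -0.0515 and 0.0515 m and y of mould2 in the frame of kiln between -0.0885 and 0.0885 m and z of mould2 in the frame of kiln between 0.041 and 0.05 m and x of mould3 in the frame of kiln between -0.0515 and 0.0515 m and y of mould3 in the frame of kiln between -0.0885 and 0.0885 m and z of mould3 in the frame of kiln between 0.041 and 0.05 m and x of mould4 in the frame of kiln between -0.0515 and 0.0515 m and y of mould4 in the frame of kiln between -0.0885 and 0.0885 m and z of mould4 in the frame of kiln between 0.041 and 0.05 m and x of scraper_tip in the frame of holder between 0.03 and 0.045 m and y of scraper_tip in the frame of holder between -0.01 and 0.01 m and z of scraper_tip in the frame of holder between 0.018 and 0.03 m and angle between the x axis of scraper and the x axis of holder, either way round below 0.2 rad and linear speed of scraper below 0.02 m/s and value of joint lid below 0.025 rad and value of joint switch above 0.95 rad); the robot touches nothing.
It fails at once if the lid slams: it comes down on the rim faster than 1.5 rad/s (value of joint lid below 0.1 rad and velocity of joint lid below -1.5 rad/s).
It fails at once if a bystander is moved by more than 30 mm (distance of any of jar, hammer, brush from where it was at the start of the episode above 0.03 m).
Of mould1, mould2, mould3, mould4 only 2 to 4 are there at a start; the rules pass over those that are not, and their reading is None.
At some moment in a run one of scraper, mould1, mould2, mould3, mould4 may be knocked a few centimetres aside while the robot is not near it.
It also fails if it takes over 210 s, if anything falls off the work surface, if the arm or the gripper's body presses on something with over 40 N, if the wrist force passes 120 N, or if a joint passes its speed limit or range.

## Robot

A 7-joint arm with a two-finger parallel gripper is mounted at the origin on the work surface. World frame = base frame: x ahead of the robot, y to its left, z up, the work surface at z = 0. Lengths are in mm, angles in rad, forces in N, time in s.
With the tool pointing down it reaches from about 425 to 875 mm from the base axis. Payload 8.4 kg.
Tool frame: the origin (TCP) lies on the centre line of the jaws, within the pads' length; the fingertips stand 25 mm ahead of it and the grasp point (between the pads) lies 6 mm ahead of it; z points along the fingers, y is the line along which they close (so a half turn about z gives the same grasp; the last joint's range is limited). The gripper opens to 85 mm and grips with 20 to 120 N. Pads are 22 mm wide; open, the fingers measure 114 mm over their backs; the gripper's body (76 mm by 85 mm) begins 54 mm behind the grasp point. The pads swing forward as they close: fully open they stand 13 mm farther back than shut.
Start: joints at [1.023, 0.333, 0.04, 1.465, -0.013, 1.343, -0.059], TCP at [282, -585.612, 256.308] pointing down, gripper open.
Joint ranges: [-2.58, 2.58], [-0.38, 2.09], [-1.3, 1.39], [0.25, 2.4], [-1.5, 4.64], [0.08, 2.09], [-2.65, 2.65]. Speed limits (rad/s): [2.22, 2.22, 2.79, 2.79, 3.14, 3.14, 3.14].

## Interface

Orientations are given as a unit quaternion [x, y, z, w].
In Python, from plant import read_state, snapshot, camera_params, job_done gives the robot as it stands. The module is installed in compiled form; this text tells all that it offers.
- The arm moves only by the tool send_rows, never from a script. Its argument "series" is a list of rows, each a list of 7 numbers: the shift along the tool's x, y, z as a fraction of full scale, then the turn, a rotation vector about the tool's x, y, z as a fraction of full scale, then the closure, from 0 (fully open) to 1 (shut). A call has 1 to 10 rows; each row shifts and turns the commanded pose from where the row before left it, along the tool's axes as they then stand; what a row does not reach is not made up. Full scale, the value 1, is 0.1 m for a shift and pi/4 rad for a turn. A row lasts 1/10 s, in which the tool goes at most 50 mm and 8.59 degrees, less where a joint would pass 70% of its speed; a pose out of reach is approached as far as the arm can. A call with a number of a shift or a turn outside -1 to 1 is refused whole. A call with a gripper value outside its range is refused whole. The fingers move at their own pace and stop on an object; "grip_force" is the grip in N (left out, the last holds). Time passes only in rows, so rows that do not move let the fingers close. It gives the time, the measured TCP pose, the force, the opening and the grip force at its end, in the units of the state.
- read_state(): the state, without advancing time (a new reading comes with each control period).
- snapshot(name): name is "scene" or "top" or "wrist"; returns the picture (384x512x3 uint8, blue, green, red); there is no depth.
- camera_params(name): a dict with "intrinsics" (3x3 intrinsics, pixels), "distortion" ([k1, k2, p1, p2, k3] as OpenCV has them; the pictures are not rectified), "view" (4x4, takes a point from world to camera coordinates). Camera axes: x right, y down, z forward; pixel columns grow to the right and rows downward; lengths in mm; the calibration is good to about 2 mm. A picture is of the moment at which its call begins: read the wrist's pose just before it. camera_params takes no time and is no camera call; for the wrist camera it gives the pose at the moment of the call.
- job_done(): hands the job in; it is judged then, once.
The state is a dict: "time_s": time; "joints": joint angles; "dq": joint speeds; "joint_torque": joint torques, N m; "ee_pos": TCP position; "orientation": TCP orientation; "ft_force": force on the tool from outside, world axes, zero at the start; "torque": the same for the moment, N m; "opening": opening from 0.0 (shut) to 1.0 (fully open); "grasp_force": force on a finger pad.
Only numpy, scipy, OpenCV 4.12 (cv2) and the standard library are available. Lean on these libraries where they do the work, as an engineer would, in place of code of your own. Each camera call takes 0.05 s, during which the arm holds its last target. There are 200 camera calls.

## Working session

There is one attempt and no reset: what is moved stays moved. The work goes in short steps, Python scripts to look and compute and a tool call to move; the robot and the scene stay as the last step left them, time stands still between calls to the robot, and variables do not carry over. Pictures are saved under pics/ and viewed, at most 14 in all, crops included, and the job is handed in when it is done.

Besides the shell and the picture viewer there is one more tool, called after ">>>" as name([rows], argument=value, ...), one row to a line, values as JSON. send_rows: Moves the arm, as the interface text tells. Its arguments: {"type":"object","properties":{"series":{"type":"array"},"grip_force":{"type":"number"}},"required":["series"]}

```bash
mkdir -p pics; python3 - <<'E'
from plant import *
import cv2,numpy as np
s=read_state();print(s)
for n in("scene","top"):
    cv2.imwrite(f"pics/{n}0.png",snapshot(n)); c=camera_params(n);print(n,np.round(c["intrinsics"],1).tolist(),c["distortion"],np.round(c["view"],3).tolist())
print(np.round(camera_params("wrist")["view"],3).tolist())
E
```

```text
{'time_s': 0.0, 'joints': array([ 1.02277735,  0.3338716 ,  0.03988618,  1.46628457, -0.01340838,
        1.34331964, -0.05853716]), 'dq': array([-0.00082909,  0.00034199,  0.0009227 , -0.00027252, -0.00050183,
        0.00028249, -0.00033482]), 'joint_torque': array([ 2.08117111e-03, -6.58541894e+01,  1.36647072e+00, -4.05559230e+01,
        1.69637252e-02,  1.24306654e-02,  1.22595438e-05]), 'ee_pos': array([ 281.82163147, -585.25163762,  255.44030681]), 'orientation': array([ 9.74932947e-01,  2.22497403e-01, -2.30354558e-04, -7.74999351e-04]), 'ft_force': array([-0.20190684,  0.60644287,  0.43540145]), 'torque': array([ 0.05299704, -0.02320406, -0.05095028]), 'grasp_force': 0.0, 'opening': 1.0001892617946282}
scene [[442.5, 0.0, 258.0], [0.0, 442.5, 187.3], [0.0, 0.0, 1.0]] [-0.09311259  0.          0.          0.          0.        ] [[0.015, 1.0, -0.01, 35.804], [0.738, -0.018, -0.674, -325.722], [-0.675, 0.003, -0.738, 1737.927], [0.0, 0.0, 0.0, 1.0]]
top [[456.8, 0.0, 252.8], [0.0, 456.8, 189.2], [0.0, 0.0, 1.0]] [0.05928618 0.         0.         0.         0.        ] [[-0.004, -1.0, 0.017, -45.806], [-0.997, 0.003, -0.08, 546.936], [0.08, -0.017, -0.997, 1534.351], [0.0, 0.0, 0.0, 1.0]]
[[0.435, -0.9, -0.002, -649.968], [-0.855, -0.414, 0.312, -41.354], [-0.282, -0.134, -0.95, 380.72], [0.0, 0.0, 0.0, 1.0]]
```

View pics/scene0.png

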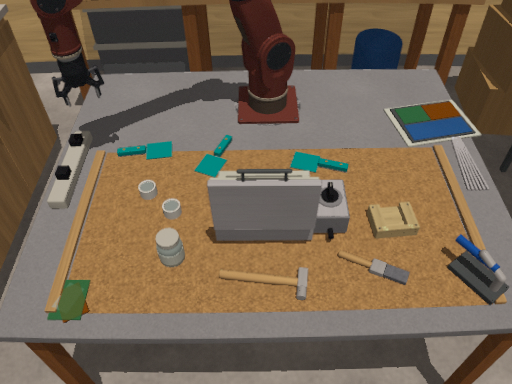

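View pics/top0.png

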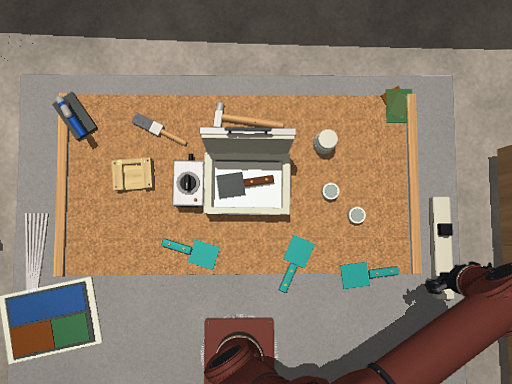

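The top view shows the kiln at about (248,175) with its lid open. Inside it is a scraper with a steel blade (231,186) and a brown handle (262,181). The switch is at (188,182), the holder at (132,175), the moulds at (331,191) and (357,215), and the jar at (325,142).

Candidates for the scraper:
- Brown-handled one on the kiln shelf at (245,184)
- Turquoise ones at (190,250), (295,262) and (370,273)

I choose the one on the shelf, and will check it in a close crop.

```bash
cat > h.py <<'E'
from plant import *
import cv2,numpy as np
from scipy.spatial.transform import Rotation as R
def ray(c,px):
    u=cv2.undistortPoints(np.array([[px]],float),np.array(c["intrinsics"]),np.array(c["distortion"]))[0,0]
    V=np.array(c["view"]);r=V[:3,:3]
    return -r.T@V[:3,3], r.T@np.array([u[0],u[1],1.])
def onz(c,px,z):
    o,d=ray(c,px);return o+d*(z-o[2])/d[2]
def tri(*cp):
    A=np.zeros((3,3));b=np.zeros(3)
    for c,p in cp:
        o,d=ray(c,p);d/=np.linalg.norm(d);P=np.eye(3)-np.outer(d,d);A+=P;b+=P@o
    x=np.linalg.solve(A,b)
    res=[np.linalg.norm(np.cross(x-ray(c,p)[0],ray(c,p)[1]/np.linalg.norm(ray(c,p)[1]))) for c,p in cp]
    return x,max(res)
def proj(c,P):
    V=np.array(c["view"]);q,_=cv2.projectPoints(np.array(P,float).reshape(-1,3),cv2.Rodrigues(V[:3,:3])[0],V[:3,3],np.array(c["intrinsics"]),np.array(c["distortion"]));return q[:,0]
def st():
    s=read_state();r=R.from_quat(s["orientation"]);m=r.as_matrix()
    print("t%.2f pos %s yaw(toolx) %.3f zax %s F %s open %.3f g %.1f j %s"%(s["time_s"],s["ee_pos"].round(1),np.arctan2(m[1,0],m[0,0]),m[:,2].round(3),s["ft_force"].round(1),s["opening"],s["grasp_force"],s["joints"].round(2)));return s,m
def togo(target,yaw=None):
    s,m=st();print("d tool (frac)",(m.T@(np.array(target)-s["ee_pos"])/100).round(3))
    if yaw is not None:
        x=np.array([np.cos(yaw),np.sin(yaw),0]);z=np.array([0,0,-1.]);T=np.c_[x,np.cross(z,x),z]
        print("rot frac",((R.from_matrix(m).inv()*R.from_matrix(T)).as_rotvec()/(np.pi/4)).round(3))
E
python3 - <<'E'
from h import *
t=cv2.imread("pics/top0.png");s=cv2.imread("pics/scene0.png")
cv2.imwrite("pics/c1.png",cv2.resize(t[110:270,100:300],None,fx=4,fy=3.75*4/3.75,interpolation=cv2.INTER_CUBIC)[:600])
a=cv2.resize(s[140:290,130:440],None,fx=2.58,fy=2.58,interpolation=cv2.INTER_CUBIC);cv2.imwrite("pics/c2.png",a[:600,:800])
E
```

```text
(no output)
```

View pics/c1.png

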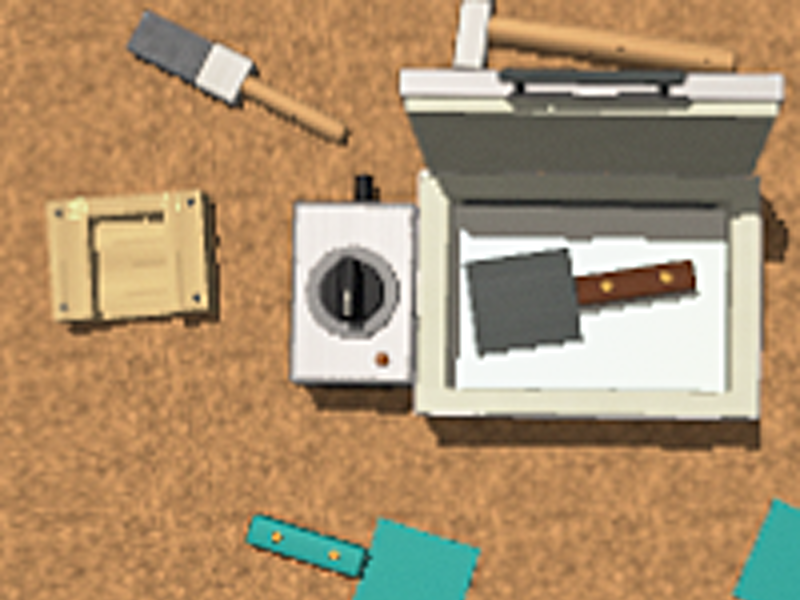

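View pics/c2.png

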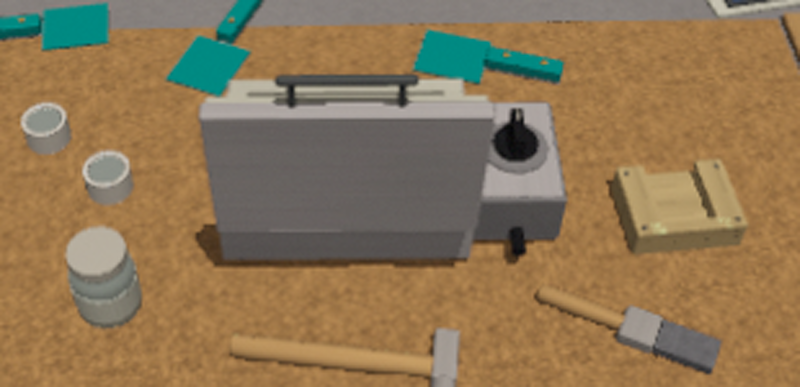

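The crop confirms the choice: a grey steel blade with corners at crop (467,265), (568,249), (581,339) and (479,356), and a brown riveted handle ending at (694,277), lying on the white shelf. The scene crop shows the lid from behind, the switch bar at (516,125), the holder at (680,205) and two moulds at (46,127) and (108,177).

```bash
python3 - <<'E'
from h import *
T=camera_params("top");S=camera_params("scene")
c1=lambda x,y:(100+(x+.5)/4-.5,110+(y+.5)/4-.5)
c2=lambda x,y:(130+(x+.5)/2.58-.5,140+(y+.5)/2.58-.5)
print("rim front",[onz(T,c1(*p),100)[:2].round(1) for p in((413,417),(760,415))])
print("chamber floor front corners/back",[onz(T,c1(*p),45)[:2].round(1) for p in((456,388),(725,390))])
print("inner rim corners z100",[onz(T,c1(*p),100)[:2].round(1) for p in((447,388),(734,388))])
print("ctrlbox z85",[onz(T,c1(*p),85)[:2].round(1) for p in((294,202),(417,202),(292,382),(411,382))])
print("blade",[onz(T,c1(*p),49)[:2].round(1) for p in((467,265),(568,249),(581,339),(479,356))])
print("handle",[onz(T,c1(*p),69)[:2].round(1) for p in((694,262),(696,293),(577,278),(579,305))])
print("holder",[onz(T,c1(*p),38)[:2].round(1) for p in((48,203),(203,190),(215,310),(55,322))])
print("holder tri",[tri((T,c1(*a)),(S,c2(*b))) for a,b in(((203,190),(630,245)),((48,203),(744,235)))])
print("switch",tri((T,c1(349,284)),(S,c2(516,125))), onz(T,c1(349,284),129))
print("lid handle",[tri((T,c1(*a)),(S,c2(*b))) for a,b in(((685,78),(277,80)),((500,78),(418,80)))])
for n in("top0","scene0"):
    im=cv2.imread(f"pics/{n}.png");C=T if n=="top0" else S
    h=cv2.cvtColor(im,cv2.COLOR_BGR2HSV)
    m=((h[...,1]<80)&(h[...,2]>110)).astype(np.uint8)
    k,l,s,c=cv2.connectedComponentsWithStats(m)
    for i in range(1,k):
        if 40<s[i,4]<600: print(n,s[i],c[i].round(1),onz(C,c[i],36)[:2].round(1))
E
```

```text
rim front [array([461.4, 114.6]), array([ 461.9, -164.8])]
chamber floor front corners/back [array([486.9,  83.9]), array([ 484.4, -141. ])]
inner rim corners z100 [array([484.6,  87.4]), array([ 483.8, -144. ])]
ctrlbox z85 [array([637.9, 213.7]), array([637.8, 113.5]), array([490.6, 213.9]), array([490.2, 117.7])]
blade [array([589.8,  74.7]), array([603.1,  -9.9]), array([527.3, -20.6]), array([513.4,  64.6])]
handle [array([ 589.6, -114.4]), array([ 563.8, -115.9]), array([576.6, -17.4]), array([554.1, -19. ])]
holder [array([643.8, 425.7]), array([654.9, 297.3]), array([553.4, 286. ]), array([543.7, 418. ])]
holder tri [(array([656.42003514, 296.20394153,  23.53058663]), np.float64(4.025577176978934)), (array([645.6792725 , 428.47381424,  22.61266006]), np.float64(1.6603165121087085))]
switch (array([565.98616996, 162.42827656, 128.67513063]), np.float64(0.5270948920163981)) [566.01064899 162.91594276 129.        ]
lid handle [(array([688.2145882 , -92.30090991, 329.89548842]), np.float64(0.5576686484373451)), (array([688.83972892,  35.22133869, 327.3631262 ]), np.float64(0.4250
[... 216 characters left out ...]
 131.7] [742.2 -29.9]
top0 [321 183  19  17 233] [330.2 190.6] [ 540.  -309.2]
top0 [347 206  19  18 244] [356.4 214.6] [ 458.9 -395.6]
top0 [443 289  21  19 215] [452.  297.1] [ 187.2 -702.1]
top0 [216 335  31  18  56] [230.5 339.8] [52.2 27.7]
scene0 [448  66  13  11 107] [454.4  70.7] [-179.4  803.5]
scene0 [58 81  6 10 43] [60.7 85.7] [-115.5 -850.4]
scene0 [244 173  41   5 199] [264. 175.] [419.8 -22.4]
scene0 [138 180  19  20 301] [147.4 189.2] [ 473.1 -392.2]
scene0 [162 198  20  21 326] [171.4 208.1] [ 552.3 -306.5]
scene0 [370 259  17  16 181] [378. 266.] [770.9 279.5]
scene0 [297 267  11  31 270] [302.1 281.2] [812.1  69. ]
scene0 [ 61 343  15  14 117] [ 69.  347.4] [ 989.5 -509.9]
```

```bash
python3 - <<'E'
from h import *
togo((470,-330,310),1.57)
E
```

```text
t0.10 pos [ 281.9 -585.3  255.5] yaw(toolx) 0.449 zax [-0.001  0.001 -1.   ] F [ 0.5 -0.1  0.2] open 1.000 g 0.0 j [ 1.02  0.33  0.04  1.47 -0.01  1.34 -0.06]
d tool (frac) [ 2.803 -1.485 -0.543]
rot frac [-2.000e-03 -1.000e-03 -1.428e+00]
```

>>> send_rows([
  [0.35, -0.19, -0.07, 0, 0, 0, 0],
  [0.35, -0.19, -0.07, 0, 0, 0, 0],
  [0.35, -0.19, -0.07, 0, 0, 0, 0],
  [0.35, -0.19, -0.07, 0, 0, 0, 0],
  [0.35, -0.18, -0.07, 0, 0, 0, 0],
  [0.35, -0.18, -0.07, 0, 0, 0, 0],
  [0.35, -0.18, -0.07, 0, 0, 0, 0],
  [0.35, -0.18, -0.05, 0, 0, 0, 0],
  [0, 0, 0, 0, 0, -0.18, 0],
  [0, 0, 0, 0, 0, -0.18, 0],
])

```text
time_s: 1.1
ee_pos: [471.0, -329.2, 310.2]
orientation: [0.932, 0.362, -0.0, -0.0]
ft_force: [-0.4, -0.5, -0.2]
opening: 0.997
grasp_force: 0.0
```

>>> send_rows([
  [0, 0, 0, 0, 0, -0.18, 0],
  [0, 0, 0, 0, 0, -0.18, 0],
  [0, 0, 0, 0, 0, -0.18, 0],
  [0, 0, 0, 0, 0, -0.18, 0],
  [0, 0, 0, 0, 0, -0.18, 0],
  [0, 0, 0, 0, 0, -0.17, 0],
  [0, 0, 0, 0, 0, 0, 0],
  [0, 0, 0, 0, 0, 0, 0],
])

```text
time_s: 1.9
ee_pos: [469.9, -330.8, 310.0]
orientation: [0.708, 0.706, -0.0, -0.0]
ft_force: [0.1, 0.3, 0.0]
opening: 1.002
grasp_force: 0.0
```

```bash
python3 - <<'E'
from h import *
togo((530,-35,310),1.57)
im=snapshot("wrist");cv2.imwrite("pics/w1.png",im)
np.save("w1.npy",camera_params("wrist")["view"])
c=camera_params("wrist");print(np.round(c["intrinsics"],1).tolist(),c["distortion"])
print("expect moulds",proj(c,[(540,-308,36),(466,-394,36)]).round())
E
```

```text
t1.90 pos [ 469.9 -330.8  310. ] yaw(toolx) 1.568 zax [-0.  0. -1.] F [0.1 0.3 0. ] open 1.002 g 0.0 j [ 0.75  0.17 -0.24  1.56  0.04  1.42  0.5 ]
d tool (frac) [2.96e+00 5.92e-01 1.00e-03]
rot frac [-0.001 -0.001 -0.003]
[[342.2, 0.0, 258.8], [0.0, 342.2, 186.4], [0.0, 0.0, 1.0]] [-0.10122724  0.          0.          0.          0.        ]
expect moulds [[319. 127.]
 [255. 197.]]
```

View pics/w1.png

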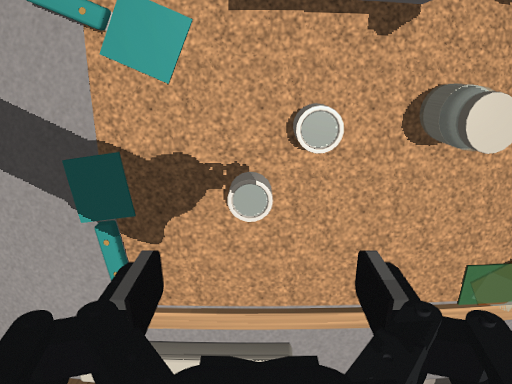

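Wrist view: the two moulds appear as white rings at (319,129) and (250,198), within about 5 px of the prediction, and the jar is to the right at (480,120). I'll move over the kiln next.

>>> send_rows([
  [0.37, 0.07, 0, 0, 0, 0, 0],
  [0.37, 0.07, 0, 0, 0, 0, 0],
  [0.37, 0.07, 0, 0, 0, 0, 0],
  [0.37, 0.07, 0, 0, 0, 0, 0],
  [0.37, 0.08, 0, 0, 0, 0, 0],
  [0.37, 0.08, 0, 0, 0, 0, 0],
  [0.37, 0.08, 0, 0, 0, 0, 0],
  [0.37, 0.07, 0, 0, 0, 0, 0],
  [0, 0, 0, 0, 0, 0, 0],
  [0, 0, 0, 0, 0, 0, 0],
])

```text
time_s: 2.95
ee_pos: [528.8, -33.9, 310.3]
orientation: [0.707, 0.707, -0.0, 0.0]
ft_force: [0.1, -0.8, 0.0]
opening: 1.0
grasp_force: 0.0
```

```bash
python3 - <<'E'
from h import *
st()
im=snapshot("wrist");cv2.imwrite("pics/w2.png",im)
np.save("w2.npy",camera_params("wrist")["view"])
c=camera_params("wrist");T=camera_params("top")
print("expect tip,origin,handle end",proj(c,[(551,72,47),(566,-30,69),(577,-115,69)]).round())
w=dict(c);w["view"]=np.load("w1.npy")
im=cv2.imread("pics/w1.png");h=cv2.cvtColor(im,cv2.COLOR_BGR2HSV)
m=((h[...,1]<40)&(h[...,2]>190)).astype(np.uint8)
k,_=cv2.findContours(m,cv2.RETR_EXTERNAL,cv2.CHAIN_APPROX_NONE)
for q in k:
    if len(q)>60:
        e=cv2.fitEllipse(q)
        if e[1][0]/e[1][1]<0.85 or not(220<e[0][0]<350): continue
        for tp in((330.2,190.6),(356.4,214.6)): print(e,onz(w,e[0],36).round(1),tri((w,e[0]),(T,tp)))
E
```

```text
t2.95 pos [528.8 -33.9 310.3] yaw(toolx) 1.572 zax [-0. -0. -1.] F [ 0.1 -0.8  0. ] open 1.000 g 0.0 j [ 0.43  0.09 -0.48  1.65  0.04  1.41 -0.05]
expect tip,origin,handle end [[280.  48.]
 [293. 148.]
 [300. 221.]]
((249.70126342773438, 200.1373291015625), (39.027870178222656, 41.36691665649414), 99.27529907226562) [ 459.3 -397.6   36. ] (array([ 486.2952197 , -199.00745766,  586.52369484]), np.float64(13.19468072283697))
((249.70126342773438, 200.1373291015625), (39.027870178222656, 41.36691665649414), 99.27529907226562) [ 459.3 -397.6   36. ] (array([ 459.13790285, -393.06646825,   47.63604667]), np.float64(0.5192746593474766))
((319.5229797363281, 128.99673461914062), (45.486732482910156, 47.67403030395508), 49.50663757324219) [ 540.4 -310.6   36. ] (array([ 540.66778344, -310.3639871 ,   32.96754288]), np.float64(0.7240515958425724))
((319.5229797363281, 128.99673461914062), (45.486732482910156, 47.67403030395508), 49.50663757324219) [ 540.4 -310.6   36. ] (array([ 435.91809661, -227.84115281,  668.35371358]), np.float64(15.286641117975979))
```

View pics/w2.png

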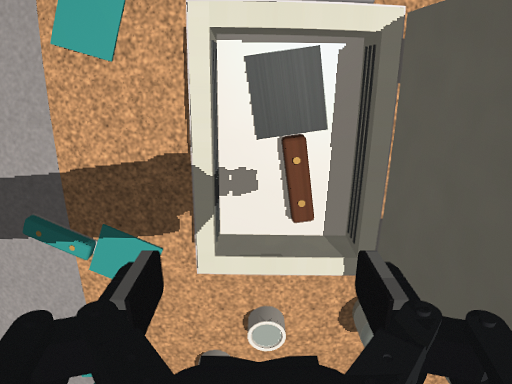

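Wrist view: the grey blade spans roughly (246..327, 46..138), the brown handle has rivets at (297,160) and (302,204), and the chamber interior spans about (215..365, 30..255).

```bash
python3 - <<'E'
from h import *
c=camera_params("wrist");T=camera_params("top")
c1=lambda x,y:(100+(x+.5)/4-.5,110+(y+.5)/4-.5)
for a,b in(((607,285),(296.5,160)),((667,277),(302,203.5))): print("rivet",tri((T,c1(*a)),(c,b)))
print("blade corner z",[tri((T,c1(*a)),(c,b)) for a,b in(((568,249),(327,129)),((467,265),(320,46)),((479,356),(246,56)))])
im=cv2.imread("pics/w2.png");h=cv2.cvtColor(im,cv2.COLOR_BGR2HSV)
m=((h[...,1]>90)&(h[...,2]<120)&((h[...,0]<12)|(h[...,0]>170))).astype(np.uint8);m[:, :220]=0;m[:,345:]=0;m[240:]=0
m=cv2.morphologyEx(m,cv2.MORPH_CLOSE,np.ones((9,9)));k=max(cv2.findContours(m,0,1)[0],key=cv2.contourArea);r=cv2.minAreaRect(k);bp=cv2.boxPoints(r);print("handle",[onz(c,p,69)[:2].round(1) for p in bp])
g=((h[...,1]<60)&(h[...,2]<105)).astype(np.uint8);g[:, :235]=0;g[:,333:]=0;g[150:]=0;g[:38]=0
g=cv2.morphologyEx(g,cv2.MORPH_OPEN,np.ones((5,5)));k=max(cv2.findContours(g,0,1)[0],key=cv2.contourArea);bp=cv2.boxPoints(cv2.minAreaRect(k));print("blade px",bp.round(),[onz(c,p,49)[:2].round(1) for p in bp])
# kiln rim outer corners
for n,p in(("rim near-right outer",(198,273)),("rim outer left far",(187,3)),("rim inner",(215,30)),("rim inner near",(216,257)),("outer rim far near",(380,274)),("front far",(405,7))): print(n,onz(c,p,100)[:2].round(1))
E
```

```text
rivet (array([569.64207188, -42.13539794,  75.32562896]), np.float64(0.4046485074303818))
rivet (array([576.81156954, -91.60625173,  75.24079454]), np.float64(0.25143458994602297))
blade corner z [(array([600.7777268 ,  -9.92536795,  69.95319015]), np.float64(0.19474116049305787)), (array([583.90175771,  70.78503763, 103.60860843]), np.float64(0.5665810831530591)), (array([514.86912544,  65.5880586 ,  24.42614108]), np.float64(0.3700432101385599))]
handle [array([553. , -18.5]), array([577.5, -15.4]), array([ 593.9, -113.5]), array([ 567.3, -117.1])]
blade px [[244.  56.]
 [319.  45.]
 [331. 128.]
 [256. 139.]] [array([513.3,  64.1]), array([592.1,  75.4]), array([609.3, -12.2]), array([525.6, -24.6])]
rim near-right outer [ 461.6 -165.1]
rim outer left far [465.6 107.4]
rim inner [489.9  84.1]
rim inner near [ 482.6 -144.6]
outer rim far near [ 666.  -167.5]
front far [660.9 106.7]
```

```bash
python3 - <<'E'
from h import *
togo((567.5,-31.5,73),1.722)
E
```

```text
t3.00 pos [528.7 -35.2 310.2] yaw(toolx) 1.570 zax [-0. -0. -1.] F [-0.5 -1.1 -0.2] open 1.002 g 0.0 j [ 0.43  0.09 -0.48  1.65  0.04  1.41 -0.05]
d tool (frac) [0.038 0.389 2.372]
rot frac [-0.     0.001 -0.193]
```

>>> send_rows([
  [0.02, 0.2, 0, 0, 0, 0, 0],
  [0.02, 0.19, 0, 0, 0, 0, 0],
  [0, 0, 0.35, 0, 0, -0.1, 0],
  [0, 0, 0.35, 0, 0, -0.09, 0],
  [0, 0, 0.35, 0, 0, 0, 0],
  [0, 0, 0.35, 0, 0, 0, 0],
  [0, 0, 0.35, 0, 0, 0, 0],
  [0, 0, 0.3, 0, 0, 0, 0],
  [0, 0, 0.15, 0, 0, 0, 0],
  [0, 0, 0, 0, 0, 0, 0],
])

```text
time_s: 4.0
ee_pos: [566.4, -31.9, 88.4]
orientation: [0.653, 0.757, -0.001, -0.001]
ft_force: [-0.2, 0.1, 0.8]
opening: 0.997
grasp_force: 0.0
```

```bash
python3 - <<'E'
from h import *
togo((567.5,-31.5,73),1.722)
E
```

```text
t4.00 pos [566.4 -31.9  88.4] yaw(toolx) 1.719 zax [-0.004  0.    -1.   ] F [-0.2  0.1  0.8] open 0.997 g 0.0 j [ 0.38  0.36 -0.48  1.83  0.19  1.   -0.03]
d tool (frac) [0.002 0.012 0.154]
rot frac [-0.005 -0.001 -0.004]
```

>>> send_rows([
  [0, 0.01, 0.15, 0, 0, 0, 0],
  [0, 0, 0, 0, 0, 0, 0.5],
  [0, 0, 0, 0, 0, 0, 1],
  [0, 0, 0, 0, 0, 0, 1],
  [0, 0, 0, 0, 0, 0, 1],
  [0, 0, 0, 0, 0, 0, 1],
  [0, 0, 0, 0, 0, 0, 1],
  [0, 0, 0, 0, 0, 0, 1],
], grip_force=70)

```text
time_s: 4.8
ee_pos: [569.4, -30.5, 76.3]
orientation: [0.652, 0.758, 0.0, 0.001]
ft_force: [-1.0, 0.5, 5.6]
opening: 0.288
grasp_force: 70.4
```

>>> send_rows([
  [0, 0, -0.2, 0, 0, 0, 1],
  [0, 0, -0.3, 0, 0, 0, 1],
  [0, 0, -0.3, 0, 0, 0, 1],
  [0, 0, -0.4, 0, 0, 0, 1],
  [0, 0, -0.4, 0, 0, 0, 1],
  [0, 0, 0, 0, 0, 0, 1],
])

```text
time_s: 5.4
ee_pos: [571.2, -30.2, 241.1]
orientation: [0.652, 0.758, 0.002, 0.004]
ft_force: [0.5, -0.2, -1.6]
opening: 0.287
grasp_force: 69.6
```

```bash
python3 - <<'E'
from h import *
togo((410,338,240),0.085)
E
```

```text
t5.40 pos [571.2 -30.2 241.1] yaw(toolx) 1.721 zax [ 0.009 -0.001 -1.   ] F [ 0.5 -0.2 -1.6] open 0.287 g 69.6 j [ 0.41  0.22 -0.51  1.67  0.11  1.28  0.04]
d tool (frac) [ 3.882 -1.042 -0.006]
rot frac [ 0.01  -0.007  2.083]
```

>>> send_rows([
  [0.38, -0.1, 0, 0, 0, 0, 1],
  [0.39, -0.11, 0, 0, 0, 0, 1],
  [0.39, -0.1, 0, 0, 0, 0, 1],
  [0.39, -0.11, 0, 0, 0, 0, 1],
  [0.39, -0.1, 0, 0, 0, 0, 1],
  [0.39, -0.11, 0, 0, 0, 0, 1],
  [0.39, -0.1, 0, 0, 0, 0, 1],
  [0.39, -0.11, 0, 0, 0, 0, 1],
  [0.39, -0.1, 0, 0, 0, 0, 1],
  [0.38, -0.1, 0, 0.01, -0.01, 0, 1],
])

```text
time_s: 6.4
ee_pos: [406.7, 338.4, 234.8]
orientation: [0.652, 0.758, -0.006, 0.001]
ft_force: [0.6, -0.2, -2.0]
opening: 0.289
grasp_force: 69.4
```

>>> send_rows([
  [0, 0, 0, 0, 0, 0.18, 1],
  [0, 0, 0, 0, 0, 0.18, 1],
  [0, 0, 0, 0, 0, 0.18, 1],
  [0, 0, 0, 0, 0, 0.18, 1],
  [0, 0, 0, 0, 0, 0.18, 1],
  [0, 0, 0, 0, 0, 0.18, 1],
  [0, 0, 0, 0, 0, 0.18, 1],
  [0, 0, 0, 0, 0, 0.18, 1],
  [0, 0, 0, 0, 0, 0.18, 1],
  [0, 0, 0, 0, 0, 0.18, 1],
])

```text
time_s: 7.4
ee_pos: [407.5, 337.2, 234.5]
orientation: [0.989, 0.15, -0.004, 0.004]
ft_force: [-0.6, 0.5, -1.4]
opening: 0.287
grasp_force: 69.5
```

>>> send_rows([
  [0, 0, 0, 0, 0, 0.15, 1],
  [0, 0, 0, 0, 0, 0.13, 1],
  [0, 0, 0, 0, 0, 0, 1],
  [0, 0, 0, 0, 0, 0, 1],
])

```text
time_s: 7.8
ee_pos: [407.5, 337.4, 234.8]
orientation: [0.999, 0.045, -0.004, 0.005]
ft_force: [-0.1, -0.0, -0.7]
opening: 0.284
grasp_force: 69.4
```

```bash
python3 - <<'E'
from h import *
togo((410,338,240),0.085)
im=snapshot("wrist");cv2.imwrite("pics/w3.png",im);np.save("w3.npy",camera_params("wrist")["view"])
E
```

```text
t7.80 pos [407.5 337.4 234.8] yaw(toolx) 0.091 zax [-0.007 -0.009 -1.   ] F [-0.1 -0.  -0.7] open 0.284 g 69.4 j [-0.19  0.16 -0.64  1.75  0.1   1.27 -2.34]
d tool (frac) [ 0.025 -0.004 -0.052]
rot frac [0.011 0.01  0.007]
```

View pics/w3.png

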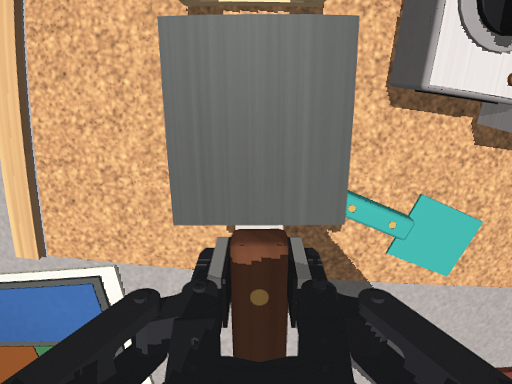

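The wrist view shows the blade held squarely: front edge (159,16) to (358,15), rear edge (173,224) to (351,224), handle centred at 259. It hides the holder, so I'll step aside and up to measure the holder.

>>> send_rows([
  [0, 0.35, -0.2, 0, 0, 0, 1],
  [0, 0.35, -0.25, 0, 0, 0, 1],
  [0, 0.35, -0.2, 0, 0, 0, 1],
  [0, 0.35, -0.2, 0, 0, 0, 1],
  [0, 0, 0, 0.01, 0.01, 0, 1],
  [0, 0, 0, 0, 0, 0, 1],
])

```text
time_s: 8.45
ee_pos: [420.8, 198.2, 321.9]
orientation: [0.999, 0.044, 0.001, 0.0]
ft_force: [-0.4, -0.0, -2.3]
opening: 0.282
grasp_force: 69.7
```

```bash
python3 - <<'E'
from h import *
c=dict(camera_params("wrist"));c["view"]=np.load("w3.npy")
def byw(a,b,w):
    oa,da=ray(c,a);ob,db=ray(c,b);da/=da@np.array(c["view"])[2,:3];db/=db@np.array(c["view"])[2,:3]
    s=w/np.linalg.norm(da-db);return oa+s*(da+db)/2
f=byw((159,16),(358,15),80);r=byw((173,224),(351,224),80);print("front mid",f.round(1),"rear mid",r.round(1),np.linalg.norm(f-r),"pitch",(f-r)[2]/90,"yaw",np.arctan2(f[1]-r[1],f[0]-r[0]))
st();c=camera_params("wrist");im=snapshot("wrist");cv2.imwrite("pics/w4.png",im);np.save("w4.npy",c["view"])
E
```

```text
front mid [511.5 346.1 204.8] rear mid [424.5 336.6 213.3] 87.91373827590408 pitch -0.09415275223514862 yaw 0.10881949881895611
t8.45 pos [420.8 198.2 321.9] yaw(toolx) 0.087 zax [ 0.002 -0.    -1.   ] F [-0.4 -0.  -2.3] open 0.282 g 69.7 j [ 0.01 -0.06 -0.51  1.77 -0.03  1.42 -1.99]
```

View pics/w4.png

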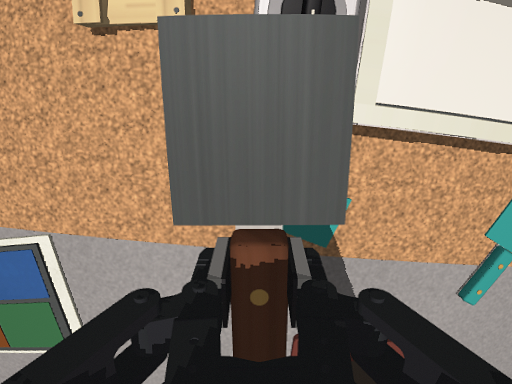

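The holder is only just in view at top left (75..192, 0..25). I'll move 110 mm forward to see it whole, and triangulate the held blade's front edge from the top and scene views.

>>> send_rows([
  [0.3, 0, 0, 0, 0, 0, 1],
  [0.3, 0, 0, 0, 0, 0, 1],
  [0.3, 0, 0, 0, 0, 0, 1],
  [0.2, 0, 0, 0, 0, 0, 1],
  [0, 0, 0, 0, 0, 0, 1],
  [0, 0, 0, 0, 0, 0, 1],
])

```text
time_s: 9.1
ee_pos: [529.5, 209.7, 320.2]
orientation: [0.999, 0.045, -0.001, 0.0]
ft_force: [-0.2, 0.6, -1.4]
opening: 0.289
grasp_force: 69.6
```

```bash
python3 - <<'E'
from h import *
s,m=st();c=camera_params("wrist");im=snapshot("wrist");cv2.imwrite("pics/w5.png",im);np.save("w5.npy",c["view"])
t=snapshot("top");sc=snapshot("scene");cv2.imwrite("pics/t5.png",t);cv2.imwrite("pics/s5.png",sc)
T=camera_params("top");S=camera_params("scene")
p=s["ee_pos"]+105*m[:,0]+[0,0,-27]
a=proj(T,[p])[0].round().astype(int);b=proj(S,[p])[0].round().astype(int);print(a,b)
f=lambda I,q:cv2.resize(I[q[1]-30:q[1]+30,q[0]-40:q[0]+40],(400,300),interpolation=cv2.INTER_CUBIC)
print("crop orig top",a-[40,30],"scene",b-[40,30])
cv2.imwrite("pics/c5.png",np.vstack([np.hstack([f(t,a),f(sc,b)]),cv2.resize(im[0:150,0:400],(800,300),interpolation=cv2.INTER_CUBIC)]))
E
```

```text
t9.10 pos [529.5 209.7 320.2] yaw(toolx) 0.090 zax [-0.002 -0.    -1.   ] F [-0.2  0.6 -1.4] open 0.289 g 69.6 j [-0.02  0.18 -0.51  1.54  0.09  1.44 -2.01]
[160 151] [363 164]
crop orig top [120 121] scene [323 134]
```

View pics/c5.png

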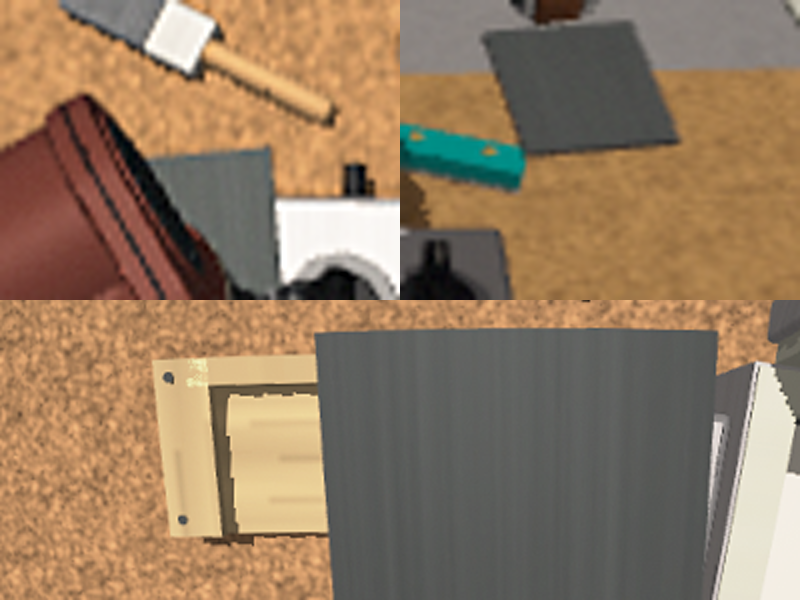

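Top crop: the blade's right front corner is at (270,148), full-image (174,150.6). Scene crop: the front edge runs (525,155) to (679,141) and the rear edge (484,38) to (633,20). Wrist crop: the holder's left lip has its outer edge from (153,360) to (170,537), inner edge from (208,388) to (222,535).

```bash
python3 - <<'E'
from h import *
s,m=st();T=camera_params("top");S=camera_params("scene");c=dict(camera_params("wrist"));c["view"]=np.load("w5.npy")
sx=lambda x,y:(323+(x-400+.5)/5-.5,134+(y+.5)/5-.5)
w=lambda x,y:((x+.5)/2-.5,(y-300+.5)/2-.5)
fl=tri((T,(173.6,150.2)),(S,sx(525,155)));print("front -y corner T+S",fl)
print("T+W",tri((T,(173.6,150.2)),(c,w(717,332))))
F=[tri((S,sx(*a)),(c,b)) for a,b in(((525,155),w(717,332)),((679,141),w(316,334)),((484,38),(351,224)),((633,20),(173,224)))]
for x in F: print("S+W",x[0].round(1),round(x[1],2))
P=[x[0] for x in F];f=(P[0]+P[1])/2;r=(P[2]+P[3])/2;d=f-r;print("len",np.linalg.norm(d),"pitch",d[2]/90,"yaw",np.arctan2(d[1],d[0]),"tip rel tool",m.T@(f-s["ee_pos"]),"rear",m.T@(r-s["ee_pos"]))
A=[onz(c,w(*p),38)[:2].round(1) for p in((153,360),(170,537),(208,388),(222,535))];print("holder lip z38",A)
c1=lambda x,y:(100+(x+.5)/4-.5,110+(y+.5)/4-.5)
print([tri((T,c1(*a)),(c,w(*b))) for a,b in(((48,203),(153,360)),((55,322),(170,537)))])
# PnP of blade
K=np.array(c["intrinsics"]);D=np.array(c["distortion"])
ok,rv,tv=cv2.solvePnP(np.array([[105,40,4],[105,-40,4],[15,-40,4],[15,40,4.]]),np.array([w(316,334),w(717,332),(351,224),(173,224)]),K,D)
V=np.array(c["view"]);Rb=V[:3,:3].T@cv2.Rodrigues(rv)[0];o=V[:3,:3].T@(tv[:,0]-V[:3,3])
print("PnP origin",o.round(1),"x",Rb[:,0].round(3),"z",Rb[:,2].round(3))
E
```

```text
t9.25 pos [529.2 209.2 321.4] yaw(toolx) 0.089 zax [ 0.    -0.001 -1.   ] F [ 0.3 -0.4 -2.2] open 0.287 g 69.6 j [-0.01  0.18 -0.5   1.54  0.09  1.44 -2.01]
front -y corner T+S (array([636.02526339, 179.96412415, 291.95604255]), np.float64(0.06790856542951036))
T+W (array([636.01665814, 179.6836326 , 294.33855672]), np.float64(0.3749797690907375))
S+W [636.8 179.5 292.8] 0.2
S+W [629.1 258.4 293.2] 0.13
S+W [550.3 169.8 295.3] 1.98
S+W [542.6 250.  297.7] 0.79
len 87.03887076456078 pitch -0.038842936152251345 yaw 0.1045805062411963 tip rel tool [104.14797208  -0.50671369  28.41686292] rear [17.18952516  0.83025741 24.92314821]
holder lip z38 [array([644.2, 425.8]), array([544.4, 418.8]), array([630.4, 393.4]), array([547.8, 386.5])]
[(array([643.99854265, 425.77674414,  37.934121  ]), np.float64(0.17617102712997595)), (array([544.06022123, 418.42161242,  37.98299935]), np.float64(0.49402561657321287))]
PnP origin [529.3 207.8 292.4] x [ 0.993  0.103 -0.058] z [0.057 0.012 0.998]
```

```bash
python3 - <<'E'
from h import *
togo((424.5,346,130),0.064)
E
```

```text
t9.25 pos [529.2 209.2 321.4] yaw(toolx) 0.089 zax [ 0.    -0.001 -1.   ] F [ 0.3 -0.4 -2.2] open 0.287 g 69.6 j [-0.01  0.18 -0.5   1.54  0.09  1.44 -2.01]
d tool (frac) [-0.921 -1.457  1.913]
rot frac [0.001 0.    0.032]
```

>>> send_rows([
  [-0.3, -0.3, 0, 0, 0, 0, 1],
  [-0.3, -0.3, 0, 0, 0, 0, 1],
  [-0.32, -0.3, 0, 0, 0, 0, 1],
  [0, -0.3, 0.2, 0, 0, 0, 1],
  [0, -0.26, 0.3, 0, 0, 0, 1],
  [0, 0, 0.4, 0, 0, 0, 1],
  [0, 0, 0.4, 0, 0, 0.03, 1],
  [0, 0, 0.4, 0, 0.057, 0, 1],
  [0, 0, 0.2, 0, 0, 0, 1],
  [0, 0, 0, 0, 0, 0, 1],
])

```text
time_s: 10.25
ee_pos: [424.7, 344.4, 128.9]
orientation: [0.999, 0.033, 0.021, 0.001]
ft_force: [-0.3, 0.4, -2.2]
opening: 0.286
grasp_force: 69.5
```

```bash
python3 - <<'E'
from h import *
s,m=togo((424.5,346,51),0.064) or (0,0)
E
```

```text
t10.25 pos [424.7 344.4 128.9] yaw(toolx) 0.065 zax [ 0.042 -0.001 -0.999] F [-0.3  0.4 -2.2] open 0.286 g 69.5 j [-0.24  0.27 -0.62  1.87  0.22  1.03 -2.45]
d tool (frac) [-0.033 -0.018  0.779]
rot frac [ 0.004 -0.053  0.001]
```

>>> send_rows([
  [-0.01, -0.01, 0.3, 0, 0, 0, 1],
  [-0.01, -0.01, 0.3, 0, 0, 0, 1],
  [-0.01, 0, 0.18, 0, 0, 0, 1],
  [0, 0, 0, 0, 0, 0, 1],
  [0, 0, 0, 0, 0, 0, 1],
])

```text
time_s: 10.75
ee_pos: [427.8, 348.5, 55.2]
orientation: [0.999, 0.032, 0.023, -0.001]
ft_force: [-0.5, -0.1, -1.2]
opening: 0.286
grasp_force: 69.6
```

```bash
python3 - <<'E'
from h import *
togo((424.5,346,51),0.064)
im=snapshot("wrist");np.save("w6.npy",camera_params("wrist")["view"]);t=snapshot("top");sc=snapshot("scene")
f=lambda I,q:cv2.resize(I[q[1]-30:q[1]+30,q[0]-40:q[0]+40],(400,300),interpolation=cv2.INTER_CUBIC)
S=camera_params("scene");T=camera_params("top");a=proj(T,[(535,353,24)])[0].round().astype(int);b=proj(S,[(535,353,24)])[0].round().astype(int);print(a,b)
cv2.imwrite("pics/w6.png",im)
cv2.imwrite("pics/c6.png",np.vstack([np.hstack([f(t,a),f(sc,b)]),cv2.resize(im[0:150,56:456],(800,300),interpolation=cv2.INTER_CUBIC)]))
E
```

```text
t10.75 pos [427.8 348.5  55.2] yaw(toolx) 0.064 zax [ 0.047  0.004 -0.999] F [-0.5 -0.1 -1.2] open 0.286 g 69.6 j [-0.28  0.37 -0.59  1.92  0.3   0.89 -2.52]
d tool (frac) [-0.037  0.023  0.04 ]
rot frac [-0.001 -0.059 -0.   ]
[134 193] [386 202]
```

View pics/c6.png

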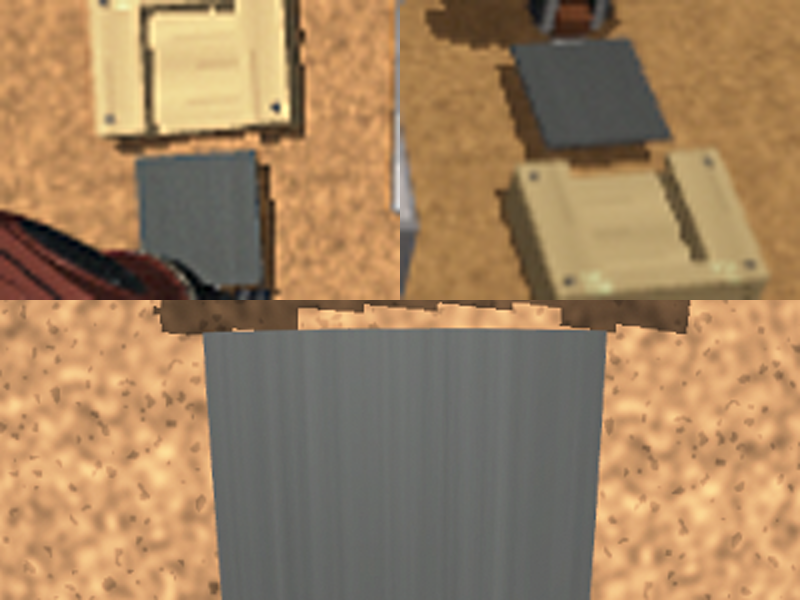

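The blade is lined up with the mouth: top-crop blade centre at column 197 against mouth centre 197, and it sits squarely between the lips in the scene crop. I'll check the tip height by triangulation.

```bash
python3 - <<'E'
from h import *
s,m=st();T=camera_params("top");S=camera_params("scene");c=dict(camera_params("wrist"));c["view"]=np.load("w6.npy")
t=lambda x,y:(94+(x+.5)/5-.5,163+(y+.5)/5-.5);q=lambda x,y:(346+(x-400+.5)/5-.5,172+(y+.5)/5-.5);w=lambda x,y:(56+(x+.5)/2-.5,(y-300+.5)/2-.5)
for a,b,d in(((136,157),(670,138),(204,333)),((257,151),(550,148),(606,330))):
    print([x[0].round(1) for x in(tri((T,t(*a)),(S,q(*b))),tri((S,q(*b)),(c,w(*d))),tri((T,t(*a)),(c,w(*d))))])
print("lips front inner top+scene z", [tri((T,t(*a)),(S,q(*b)))[0].round(1) for a,b in(((97,137),(722,152)),((297,128),(517,170)))])
E
```

```text
t10.90 pos [428.1 348.6  55.3] yaw(toolx) 0.064 zax [ 0.048  0.004 -0.999] F [-0.3 -0.6 -2. ] open 0.287 g 69.6 j [-0.28  0.37 -0.59  1.92  0.3   0.89 -2.53]
[array([531. , 394.8,  33.3]), array([530.6, 395.1,  32.8]), array([531.3, 396. ,  29. ])]
[array([535.3, 317.1,  30.9]), array([536.7, 316.9,  33.8]), array([535.6, 315. ,  32.4])]
lips front inner top+scene z [array([544.8, 422.1,  35. ]), array([551.1, 292.4,  29.3])]
```

>>> send_rows([
  [-0.03, 0.02, 0.053, 0, 0, 0, 1],
  [0, 0, 0, 0, 0, 0, 1],
  [0, 0, 0, 0, 0, 0, 1],
])

```text
time_s: 11.2
ee_pos: [424.4, 345.5, 48.0]
orientation: [0.999, 0.032, 0.023, -0.0]
ft_force: [0.4, -0.1, -1.6]
opening: 0.283
grasp_force: 69.6
```

>>> send_rows([
  [0.1, 0, 0.005, 0, 0, 0, 1],
  [0.1, 0, 0.005, 0, 0, 0, 1],
  [0.1, 0, 0.005, 0, 0, 0, 1],
  [0, 0, 0, 0, 0, 0, 1],
])

```text
time_s: 11.6
ee_pos: [456.6, 347.3, 47.8]
orientation: [0.999, 0.031, 0.023, -0.001]
ft_force: [-0.6, -0.2, -1.3]
opening: 0.289
grasp_force: 69.6
```

```bash
python3 - <<'E'
from h import *
s,m=st();d=s["ee_pos"][:2]+np.array([104.8,7.2])-[594.1,358.3];print("tip in holder",d@[.997,.078],d@[-.078,.997])
E
```

```text
t11.60 pos [456.6 347.3  47.8] yaw(toolx) 0.062 zax [ 0.046  0.003 -0.999] F [-0.6 -0.2 -1.3] open 0.289 g 69.6 j [-0.27  0.42 -0.57  1.87  0.32  0.9  -2.5 ]
tip in holder -32.90001668929571 -1.2559458968882424
```

>>> send_rows([
  [0, -0.01, -0.02, 0, 0, 0, 1],
  [0.1, 0, 0.004, 0, 0, 0, 1],
  [0.1, 0, 0.004, 0, 0, 0, 1],
  [0.1, 0, 0.004, 0, 0, 0, 1],
  [0.1, 0, 0.004, 0, 0, 0, 1],
  [0.1, 0, 0.004, 0, 0, 0, 1],
  [0, 0, 0, 0, 0, 0, 1],
  [0, 0, 0, 0, 0, 0, 1],
])

```text
time_s: 12.4
ee_pos: [504.2, 351.7, 49.8]
orientation: [0.999, 0.032, 0.022, -0.001]
ft_force: [0.3, -0.0, -2.0]
opening: 0.285
grasp_force: 69.6
```

```bash
python3 - <<'E'
from h import *
s,m=st();d=s["ee_pos"][:2]+np.array([104.8,7.2])-[594.1,358.3];print("tip in holder",d@[.997,.078],d@[-.078,.997])
E
```

```text
t12.40 pos [504.2 351.7  49.8] yaw(toolx) 0.064 zax [ 0.045  0.002 -0.999] F [ 0.3 -0.  -2. ] open 0.285 g 69.6 j [-0.26  0.49 -0.54  1.77  0.34  0.94 -2.45]
tip in holder 14.918067906519529 -0.5247970490064765
```

Sliding freely so far, about 25 mm left. I'll go slowly to contact.

>>> send_rows([
  [0.06, 0, 0.003, 0, 0, 0, 1],
  [0.06, 0, 0.003, 0, 0, 0, 1],
  [0.05, 0, 0.003, 0, 0, 0, 1],
  [0.03, 0, 0.002, 0, 0, 0, 1],
  [0.02, 0, 0, 0, 0, 0, 1],
  [0, 0, 0, 0, 0, 0, 1],
])

```text
time_s: 13.0
ee_pos: [526.7, 353.5, 50.3]
orientation: [0.999, 0.032, 0.023, -0.001]
ft_force: [-0.5, 0.3, 1.3]
opening: 0.287
grasp_force: 70.2
```

>>> send_rows([
  [0.02, 0, 0, 0, 0, 0, 1],
  [0, 0, 0, 0, 0, 0, 1],
])

```text
time_s: 13.2
ee_pos: [528.3, 353.6, 50.3]
orientation: [0.999, 0.032, 0.023, -0.001]
ft_force: [-1.4, 0.6, 1.8]
opening: 0.282
grasp_force: 70.3
```

>>> send_rows([
  [0.02, 0, 0, 0, 0, 0, 1],
  [0, 0, 0, 0, 0, 0, 1],
])

```text
time_s: 13.4
ee_pos: [529.2, 353.7, 50.3]
orientation: [0.999, 0.032, 0.022, -0.0]
ft_force: [-7.4, -0.9, 8.4]
opening: 0.284
grasp_force: 70.9
```

>>> send_rows([
  [0, 0, 0, 0, 0, 0, 0.5],
  [0, 0, 0, 0, 0, 0, 0],
  [0, 0, 0, 0, 0, 0, 0],
  [0, 0, 0, 0, 0, 0, 0],
  [0, 0, 0, 0, 0, 0, 0],
  [0, 0, -0.2, 0, 0, 0, 0],
  [0, 0, -0.3, 0, 0, 0, 0],
  [0, 0, -0.4, 0, 0, 0, 0],
  [0, 0, -0.4, 0, 0, 0, 0],
  [0, 0, -0.4, 0, -0.057, 0, 0],
])

```text
time_s: 14.4
ee_pos: [521.3, 353.5, 222.0]
orientation: [0.999, 0.033, 0.0, 0.0]
ft_force: [0.3, 0.5, -0.6]
opening: 1.003
grasp_force: 0.0
```

>>> send_rows([
  [-0.2, 0.2, -0.4, 0, 0, 0, 0],
  [-0.3, 0.2, -0.2, 0, 0, 0, 0],
  [0, 0, 0, 0, 0, 0, 0],
  [0, 0, 0, 0, 0, 0, 0],
])

```text
time_s: 14.8
ee_pos: [475.4, 309.6, 280.8]
orientation: [0.999, 0.032, 0.001, 0.0]
ft_force: [0.6, -0.7, -0.6]
opening: 1.003
grasp_force: 0.0
```

```bash
python3 - <<'E'
from h import *
st();c=camera_params("wrist");im=snapshot("wrist");cv2.imwrite("pics/w7.png",im);np.save("w7.npy",c["view"])
print(proj(c,[(529.3,353.2,44),(634,361,22),(594,358,38),(449,347,44)]).round())
h=cv2.cvtColor(im,cv2.COLOR_BGR2HSV)
m=((h[...,1]>90)&(h[...,2]<130)&((h[...,0]<10)|(h[...,0]>172))).astype(np.uint8)
m=cv2.morphologyEx(m,cv2.MORPH_CLOSE,np.ones((9,9)))
for k in sorted(cv2.findContours(m,0,1)[0],key=cv2.contourArea)[-2:]:
    bp=cv2.boxPoints(cv2.minAreaRect(k));print(cv2.contourArea(k),bp.round(),[onz(c,p,44)[:2].round(1) for p in bp])
E
```

```text
t14.80 pos [475.4 309.6 280.8] yaw(toolx) 0.063 zax [ 0.003 -0.    -1.   ] F [ 0.6 -0.7 -0.6] open 1.003 g 0.0 j [-0.13  0.2  -0.61  1.61  0.12  1.36 -2.26]
[[219. 100.]
 [217.  -6.]
 [217.  34.]
 [222. 176.]]
116.0 [[423. 378.]
 [451. 378.]
 [451. 383.]
 [423. 383.]] [array([164.7,  50.9]), array([163. ,   5.9]), array([152.5,   2.5]), array([154.4,  48. ])]
2060.0 [[207.  86.]
 [231.  85.]
 [237. 177.]
 [212. 178.]] [array([542.6, 365.8]), array([545.4, 341.2]), array([449.6, 331.3]), array([446.2, 357.8])]
```

View pics/w7.png

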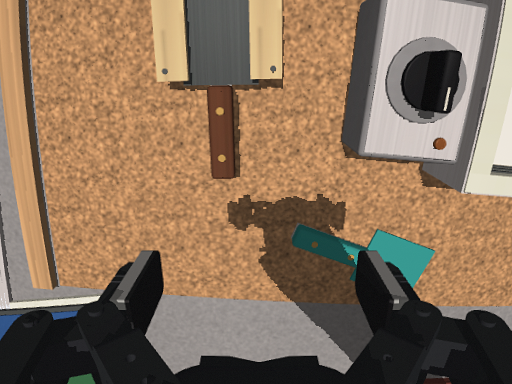

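The scraper is home: its blade sits in the channel between the lips, the handle runs (219,86) to (224,177), and the implied origin is within 3 mm of home. The switch is at (428,82). Moulds next.

```bash
python3 - <<'E'
from h import *
togo((530,-310,250),1.57)
E
```

```text
t14.85 pos [475.5 309.7 279.8] yaw(toolx) 0.063 zax [ 0.001 -0.001 -1.   ] F [0.1 0.7 0.4] open 1.004 g 0.0 j [-0.13  0.21 -0.61  1.61  0.12  1.36 -2.26]
d tool (frac) [0.151 6.219 0.303]
rot frac [ 0.002 -0.    -1.918]
```

>>> send_rows([
  [0.01, 0.44, 0, 0, 0, 0, 0],
  [0.01, 0.44, 0, 0, 0, 0, 0],
  [0.01, 0.44, 0, 0, 0, 0, 0],
  [0.01, 0.44, 0, 0, 0, 0, 0],
  [0.01, 0.45, 0, 0, 0, 0, 0],
  [0.01, 0.45, 0, 0, 0, 0, 0],
  [0.01, 0.45, 0, 0, 0, 0, 0],
  [0.01, 0.45, 0, 0, 0, 0, 0],
  [0.01, 0.45, 0, 0, 0, 0, 0],
  [0.01, 0.45, 0, 0, 0, 0, 0],
])

```text
time_s: 15.85
ee_pos: [513.9, -136.4, 278.8]
orientation: [0.999, 0.032, -0.001, 0.0]
ft_force: [0.3, -0.4, -0.3]
opening: 1.001
grasp_force: 0.0
```

>>> send_rows([
  [0.01, 0.44, 0, 0, 0, 0, 0],
  [0.01, 0.44, 0, 0, 0, 0, 0],
  [0.01, 0.44, 0.1, 0, 0, 0, 0],
  [0.01, 0.44, 0.2, 0, 0, 0, 0],
  [0, 0, 0, 0, 0, -0.18, 0],
  [0, 0, 0, 0, 0, -0.18, 0],
  [0, 0, 0, 0, 0, -0.18, 0],
  [0, 0, 0, 0, 0, -0.18, 0],
  [0, 0, 0, 0, 0, -0.18, 0],
  [0, 0, 0, 0, 0, -0.18, 0],
])

```text
time_s: 16.85
ee_pos: [529.2, -309.9, 248.2]
orientation: [0.896, 0.443, -0.001, -0.001]
ft_force: [0.2, 0.4, 0.3]
opening: 1.0
grasp_force: 0.0
```

>>> send_rows([
  [0, 0, 0, 0, 0, -0.18, 0],
  [0, 0, 0, 0, 0, -0.18, 0],
  [0, 0, 0, 0, 0, -0.18, 0],
  [0, 0, 0, 0, 0, -0.15, 0],
  [0, 0, 0, 0, 0, -0.15, 0],
  [0, 0, 0, 0, 0, 0, 0],
  [0, 0, 0, 0, 0, 0, 0],
])

```text
time_s: 17.55
ee_pos: [529.1, -309.9, 249.0]
orientation: [0.708, 0.706, -0.0, -0.001]
ft_force: [0.4, -0.5, -0.0]
opening: 1.001
grasp_force: 0.0
```

```bash
cat >> h.py <<'E'
def rings(c,im,z,lim=None,mn=40):
    h=cv2.cvtColor(im,cv2.COLOR_BGR2HSV);m=((h[...,1]<40)&(h[...,2]>190)).astype(np.uint8)
    for q in cv2.findContours(m,cv2.RETR_EXTERNAL,cv2.CHAIN_APPROX_NONE)[0]:
        if len(q)>mn:
            e=cv2.fitEllipse(q)
            if e[1][0]/e[1][1]>0.8 and e[1][1]<120: print(np.round(e[0],1),np.round(e[1],1),onz(c,e[0],z)[:2].round(1))
E
python3 - <<'E'
from h import *
c=camera_params("wrist");im=snapshot("wrist");cv2.imwrite("pics/w8.png",im);rings(c,im,36)
togo((540.4,-310.5,60),1.57)
E
```

```text
[195.7 239.7] [39.1 44.4] [ 461.2 -399.4]
[270.  159.1] [49.8 51.1] [ 540.5 -310.4]
[470.7 156. ] [62.2 74.7] [ 748.3 -306.1]
t17.60 pos [ 529.  -309.9  249.2] yaw(toolx) 1.569 zax [-0.001  0.    -1.   ] F [-0.1 -0.1  0.8] open 1.000 g 0.0 j [ 0.7   0.28 -0.3   1.56  0.09  1.32  0.39]
d tool (frac) [-0.007  0.115  1.892]
rot frac [-0.001 -0.001 -0.001]
```

>>> send_rows([
  [0, 0.11, 0, 0, 0, 0, 0],
  [0, 0, 0.4, 0, 0, 0, 0],
  [0, 0, 0.4, 0, 0, 0, 0],
  [0, 0, 0.4, 0, 0, 0, 0],
  [0, 0, 0.35, 0, 0, 0, 0],
  [0, 0, 0.3, 0, 0, 0, 0],
  [0, 0, 0.2, 0, 0, 0, 0],
  [0, 0, 0.12, 0, 0, 0, 0],
  [0, 0, 0, 0, 0, 0, 0],
])

```text
time_s: 18.5
ee_pos: [539.7, -309.4, 31.6]
orientation: [0.707, 0.707, -0.0, -0.001]
ft_force: [0.9, 0.7, -0.4]
opening: 1.0
grasp_force: 0.0
```

>>> send_rows([
  [0, 0, 0, 0, 0, 0, 0.5],
  [0, 0, 0, 0, 0, 0, 1],
  [0, 0, 0, 0, 0, 0, 1],
  [0, 0, 0, 0, 0, 0, 1],
  [0, 0, 0, 0, 0, 0, 1],
  [0, 0, 0, 0, 0, 0, 1],
], grip_force=50)

```text
time_s: 19.1
ee_pos: [541.2, -310.6, 35.1]
orientation: [0.707, 0.707, 0.0, 0.002]
ft_force: [0.2, 0.1, 6.6]
opening: 0.637
grasp_force: 53.3
```

```bash
python3 - <<'E'
from h import *
s,m=st()
E
```

```text
t19.10 pos [ 541.2 -310.6   35.1] yaw(toolx) 1.572 zax [ 0.003 -0.002 -1.   ] F [0.2 0.1 6.6] open 0.637 g 53.3 j [ 0.67  0.5  -0.28  1.74  0.17  0.93  0.33]
```

>>> send_rows([
  [0, 0, -0.3, 0, 0, 0, 1],
  [0, 0, -0.4, 0, 0, 0, 1],
  [0, 0, -0.4, 0, 0, 0, 1],
  [0, 0, -0.4, 0, 0, 0, 1],
  [0, 0, -0.2, 0, 0, 0, 1],
  [0.4, 0.03, 0, 0, 0, 0, 1],
  [0.4, 0.03, 0, 0, 0, 0, 1],
  [0.4, 0.03, 0, 0, 0, 0, 1],
  [0.4, 0.03, 0, 0, 0, 0, 1],
  [0.4, 0.03, 0, 0, 0, 0, 1],
])

```text
time_s: 20.1
ee_pos: [554.5, -108.4, 203.7]
orientation: [0.707, 0.707, 0.0, 0.001]
ft_force: [1.4, -0.2, -1.7]
opening: 0.638
grasp_force: 53.5
```

>>> send_rows([
  [0.4, 0.02, 0, 0, 0, 0, 1],
  [0.4, 0.02, 0, 0, 0, 0, 1],
  [0.46, 0.02, 0, 0, 0, 0, 1],
  [0, 0, 0, 0, 0, 0, 1],
  [0, 0, 0, 0, 0, 0, 1],
])

```text
time_s: 20.6
ee_pos: [560.4, 17.3, 203.5]
orientation: [0.706, 0.708, 0.0, 0.001]
ft_force: [0.2, -0.6, -1.6]
opening: 0.64
grasp_force: 53.5
```

```bash
python3 - <<'E'
from h import *
togo((562.5,16,82),1.57)
E
```

```text
t20.60 pos [560.4  17.3 203.5] yaw(toolx) 1.575 zax [ 0.001 -0.001 -1.   ] F [ 0.2 -0.6 -1.6] open 0.640 g 53.5 j [ 0.33  0.23 -0.5   1.73  0.12  1.21 -0.2 ]
d tool (frac) [-0.012  0.019  1.215]
rot frac [0.001 0.001 0.006]
```

>>> send_rows([
  [-0.01, 0.02, 0.35, 0, 0, 0, 1],
  [0, 0, 0.35, 0, 0, 0, 1],
  [0, 0, 0.3, 0, 0, 0, 1],
  [0, 0, 0.15, 0, 0, 0, 1],
  [0, 0, 0.03, 0, 0, 0, 1],
  [0, 0, 0.02, 0, 0, 0, 1],
  [0, 0, 0, 0, 0, 0, 1],
])

```text
time_s: 21.3
ee_pos: [563.6, 14.8, 84.5]
orientation: [0.707, 0.707, 0.001, 0.001]
ft_force: [0.9, -0.3, -1.9]
opening: 0.641
grasp_force: 53.6
```

>>> send_rows([
  [0, 0, 0.02, 0, 0, 0, 1],
  [0, 0, 0, 0, 0, 0, 1],
])

```text
time_s: 21.5
ee_pos: [563.1, 15.0, 81.8]
orientation: [0.707, 0.707, 0.0, 0.001]
ft_force: [-0.7, 0.3, -1.7]
opening: 0.636
grasp_force: 53.6
```

>>> send_rows([
  [0, 0, 0.02, 0, 0, 0, 1],
  [0, 0, 0, 0, 0, 0, 1],
])

```text
time_s: 21.7
ee_pos: [563.1, 15.1, 80.1]
orientation: [0.707, 0.707, 0.0, 0.001]
ft_force: [-2.1, -0.6, 4.3]
opening: 0.645
grasp_force: 54.2
```

>>> send_rows([
  [0, 0, 0, 0, 0, 0, 0.6],
  [0, 0, 0, 0, 0, 0, 0],
  [0, 0, 0, 0, 0, 0, 0],
  [0, 0, 0, 0, 0, 0, 0],
  [0, 0, -0.2, 0, 0, 0, 0],
  [0, 0, -0.4, 0, 0, 0, 0],
  [0, 0, -0.4, 0, 0, 0, 0],
  [0, 0, -0.4, 0, 0, 0, 0],
  [-0.4, -0.05, -0.2, 0, 0, 0, 0],
  [-0.4, -0.1, 0, 0, 0, 0, 0],
])

```text
time_s: 22.7
ee_pos: [549.6, -64.6, 243.0]
orientation: [0.706, 0.709, 0.002, 0.003]
ft_force: [1.3, 0.1, -1.2]
opening: 0.999
grasp_force: 0.0
```

>>> send_rows([
  [-0.4, -0.1, 0, 0, 0, 0, 0],
  [-0.4, -0.1, 0, 0, 0, 0, 0],
  [-0.4, -0.1, 0, 0, 0, 0, 0],
  [-0.4, -0.1, 0, 0, 0, 0, 0],
  [-0.4, -0.1, 0, 0, 0, 0, 0],
  [-0.4, -0.1, 0, 0, 0, 0, 0],
  [-0.4, -0.1, 0, 0, 0, 0, 0],
  [-0.3, -0.1, 0, 0, 0, 0, 0],
  [0, 0, 0, 0, 0, 0, 0],
  [0, 0, 0, 0, 0, 0, 0],
])

```text
time_s: 23.7
ee_pos: [467.7, -375.4, 238.9]
orientation: [0.707, 0.707, 0.0, 0.0]
ft_force: [-0.1, -0.6, -0.0]
opening: 1.004
grasp_force: 0.0
```

```bash
python3 - <<'E'
from h import *
c=camera_params("wrist");im=snapshot("wrist");cv2.imwrite("pics/w9.png",im);rings(c,im,36)
togo((459.5,-396,32),1.57)
T=camera_params("top");t=snapshot("top");cv2.imwrite("pics/t9.png",t);rings(T,t,36,mn=25)
E
```

```text
[249.3 183.3] [50.2 52. ] [ 459. -398.]
t23.75 pos [ 468.4 -374.3  239. ] yaw(toolx) 1.572 zax [ 0.001  0.    -1.   ] F [ 0.1  0.6 -0.4] open 1.003 g 0.0 j [ 0.79  0.25 -0.23  1.61  0.06  1.29  0.56]
d tool (frac) [-0.218 -0.09   2.07 ]
rot frac [ 0.001 -0.001  0.003]
[356.8 214.7] [14.8 15.3] [ 458.7 -397.2]
[327.2 138.3] [16.8 18.7] [ 718.9 -302. ]
[155.4 127.4] [11.4 12.5] [756.7 281.9]
```

Mould 2 is at (459,-397.5).

>>> send_rows([
  [-0.23, -0.1, 0, 0, 0, 0, 0],
  [0, 0, 0.4, 0, 0, 0, 0],
  [0, 0, 0.4, 0, 0, 0, 0],
  [0, 0, 0.4, 0, 0, 0, 0],
  [0, 0, 0.35, 0, 0, 0, 0],
  [0, 0, 0.3, 0, 0, 0, 0],
  [0, 0, 0.15, 0, 0, 0, 0],
  [0, 0, 0.07, 0, 0, 0, 0],
  [0, 0, 0, 0, 0, 0, 0],
])

```text
time_s: 24.7
ee_pos: [458.6, -397.6, 32.4]
orientation: [0.706, 0.708, 0.0, 0.0]
ft_force: [-0.0, 0.3, 0.7]
opening: 0.998
grasp_force: 0.0
```

>>> send_rows([
  [0, 0, 0, 0, 0, 0, 0.5],
  [0, 0, 0, 0, 0, 0, 1],
  [0, 0, 0, 0, 0, 0, 1],
  [0, 0, 0, 0, 0, 0, 1],
  [0, 0, 0, 0, 0, 0, 1],
  [0, 0, 0, 0, 0, 0, 1],
])

```text
time_s: 25.3
ee_pos: [459.1, -398.8, 34.1]
orientation: [0.707, 0.707, 0.0, 0.002]
ft_force: [-0.3, 0.3, 6.3]
opening: 0.639
grasp_force: 52.8
```

>>> send_rows([
  [0, 0, -0.3, 0, 0, 0, 1],
  [0, 0, -0.4, 0, 0, 0, 1],
  [0, 0, -0.4, 0, 0, 0, 1],
  [0, 0, -0.4, 0, 0, 0, 1],
  [0, 0, -0.2, 0, 0, 0, 1],
  [0.4, 0.12, 0, 0, 0, 0, 1],
  [0.4, 0.12, 0, 0, 0, 0, 1],
  [0.4, 0.13, 0, 0, 0, 0, 1],
  [0.4, 0.13, 0, 0, 0, 0, 1],
  [0.4, 0.13, 0, 0, 0, 0, 1],
])

```text
time_s: 26.3
ee_pos: [521.0, -196.4, 202.9]
orientation: [0.707, 0.707, 0.0, 0.001]
ft_force: [0.2, 0.2, -1.7]
opening: 0.642
grasp_force: 53.5
```

>>> send_rows([
  [0.4, 0.13, 0, 0, 0, 0, 1],
  [0.4, 0.13, 0, 0, 0, 0, 1],
  [0.4, 0.14, 0, 0, 0, 0, 1],
  [0, 0, 0, 0, 0, 0, 1],
  [0, 0, 0, 0, 0, 0, 1],
])

```text
time_s: 26.8
ee_pos: [560.9, -76.8, 202.5]
orientation: [0.706, 0.708, 0.0, 0.001]
ft_force: [-0.8, -1.1, -1.9]
opening: 0.637
grasp_force: 53.5
```

```bash
python3 - <<'E'
from h import *
togo((562.5,-74,82),1.57)
E
```

```text
t26.80 pos [560.9 -76.8 202.5] yaw(toolx) 1.575 zax [ 0.001 -0.001 -1.   ] F [-0.8 -1.1 -1.9] open 0.637 g 53.5 j [ 0.43  0.23 -0.43  1.73  0.1   1.21 -0.02]
d tool (frac) [0.028 0.016 1.205]
rot frac [0.001 0.001 0.006]
```

>>> send_rows([
  [0.03, 0.02, 0.35, 0, 0, 0, 1],
  [0, 0, 0.35, 0, 0, 0, 1],
  [0, 0, 0.3, 0, 0, 0, 1],
  [0, 0, 0.15, 0, 0, 0, 1],
  [0, 0, 0.03, 0, 0, 0, 1],
  [0, 0, 0.03, 0, 0, 0, 1],
  [0, 0, 0, 0, 0, 0, 1],
])

```text
time_s: 27.5
ee_pos: [563.5, -75.4, 82.4]
orientation: [0.707, 0.707, 0.001, 0.001]
ft_force: [0.3, -0.2, -1.5]
opening: 0.64
grasp_force: 53.5
```

>>> send_rows([
  [0, 0, 0.02, 0, 0, 0, 1],
  [0, 0, 0, 0, 0, 0, 1],
])

```text
time_s: 27.7
ee_pos: [563.2, -75.1, 79.9]
orientation: [0.707, 0.707, 0.0, 0.001]
ft_force: [-0.5, 0.7, -1.2]
opening: 0.639
grasp_force: 53.5
```

>>> send_rows([
  [0, 0, 0.01, 0, 0, 0, 1],
  [0, 0, 0, 0, 0, 0, 1],
])

```text
time_s: 27.9
ee_pos: [563.2, -75.0, 79.1]
orientation: [0.707, 0.708, 0.0, 0.001]
ft_force: [-2.3, 0.7, 4.5]
opening: 0.64
grasp_force: 54.0
```

Contact. Release, rise, and move back to look.

>>> send_rows([
  [0, 0, 0, 0, 0, 0, 0.6],
  [0, 0, 0, 0, 0, 0, 0],
  [0, 0, 0, 0, 0, 0, 0],
  [0, 0, 0, 0, 0, 0, 0],
  [0, 0, -0.2, 0, 0, 0, 0],
  [0, 0, -0.4, 0, 0, 0, 0],
  [0, 0, -0.4, 0, 0, 0, 0],
  [0, 0, -0.4, 0, 0, 0, 0],
  [0, 0, -0.4, 0, 0, 0, 0],
  [0, -0.3, -0.3, 0, 0, 0, 0],
])

```text
time_s: 28.9
ee_pos: [534.5, -74.6, 290.4]
orientation: [0.706, 0.708, 0.001, 0.001]
ft_force: [1.2, -0.5, -0.1]
opening: 0.997
grasp_force: 0.0
```

>>> send_rows([
  [0, 0, 0, 0, 0, 0, 0],
  [0, 0, 0, 0, 0, 0, 0],
])

```text
time_s: 29.1
ee_pos: [532.7, -75.1, 288.9]
orientation: [0.707, 0.707, 0.0, 0.001]
ft_force: [0.0, -0.3, -0.8]
opening: 1.001
grasp_force: 0.0
```

```bash
python3 - <<'E'
from h import *
c=camera_params("wrist");im=snapshot("wrist");st()
t=snapshot("top");sc=snapshot("scene");cv2.imwrite("pics/t10.png",t);cv2.imwrite("pics/w10.png",im)
cv2.imwrite("pics/c10.png",np.hstack([cv2.resize(im[:,150:420],(405,576)),cv2.resize(t[120:330,100:390][:, :],(395,286)).repeat(2,axis=0)[:576] if 0 else cv2.copyMakeBorder(cv2.resize(t[110:280,90:390],(395,224)),0,352,0,0,0)]))
print("expected",proj(c,[(563,15,81),(563,-75,81)]).round())
E
```

```text
t29.15 pos [532.6 -75.1 287.7] yaw(toolx) 1.572 zax [ 0.    -0.001 -1.   ] F [ 0.4  0.  -0.3] open 0.997 g 0.0 j [ 0.46  0.12 -0.43  1.67  0.05  1.36  0.02]
expected [[291.  63.]
 [289. 159.]]
```

View pics/c10.png

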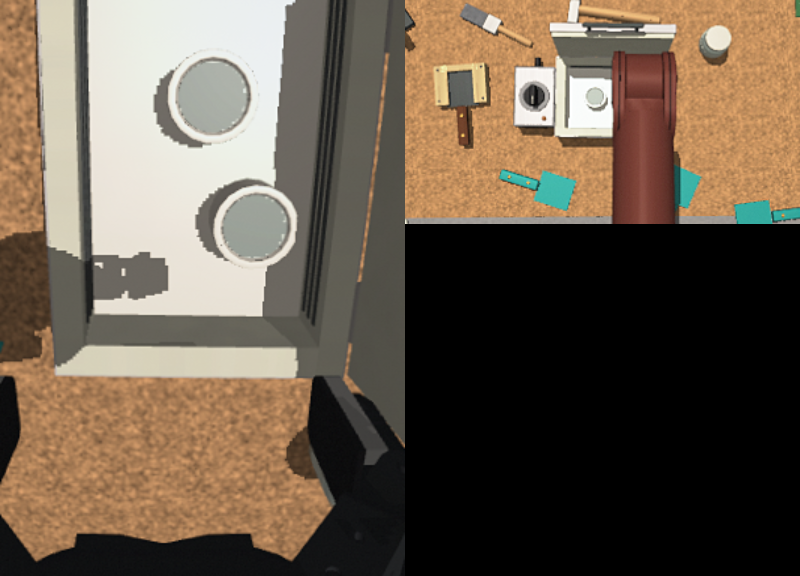

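Wrist crop: mould 1 is at (213,96), as expected. Mould 2 is at (255,226), about 28 mm further towards +x than placed, so it was knocked or dragged. The scraper is still home in the top crop at (462,100). I'll measure whether mould 2 is still within limits.

```bash
python3 - <<'E'
from h import *
c=camera_params("wrist");w=lambda x,y:(150+(x+.5)/1.5-.5,(y+.5)/1.5-.5)
for n,p in(("m1",(213,96)),("m2",(255,226))): print(n,onz(c,w(*p),81).round(1))
for p in((84,318),(265,318),(300,318)): print("floor",onz(c,w(*p),45).round(1))
for p in((55,375),(300,377),(92,345),(323,345)): print("rim z100",onz(c,w(*p),100).round(1))
im=cv2.imread("pics/w10.png");h=cv2.cvtColor(im,cv2.COLOR_BGR2HSV)
m=((h[...,1]>20)&(h[...,2]>90)).astype(np.uint8)
g=cv2.medianBlur(cv2.cvtColor(im,cv2.COLOR_BGR2GRAY),3)
q=cv2.HoughCircles(g,cv2.HOUGH_GRADIENT,1,40,param1=120,param2=22,minRadius=18,maxRadius=34);
for x in q[0]: print(x,onz(c,x[:2],81).round(1))
E
```

```text
m1 [562.4  14.9  81. ]
m2 [591.8 -65.   81. ]
floor [ 472.6 -144.2   45. ]
floor [ 610.1 -143.8   45. ]
floor [ 637.  -143.9   45. ]
rim z100 [ 460.1 -162.9  100. ]
rim z100 [ 625.1 -164.2  100. ]
rim z100 [ 486.1 -140.5  100. ]
rim z100 [ 638.3 -140.5  100. ]
[292.5  63.5  25.4] [563.   15.2  81. ]
[321.5 152.5  24.5] [593.5 -66.9  81. ]
```

Mould 2 is at about (592,-66), which is kiln x +30, y -37: inside limits, 20 mm from the wall and 86 mm from mould 1. Loading is valid as it stands. Next I'll close the lid by pushing its outer face with the shut fingertips along the arc.

>>> send_rows([
  [0, 0, -0.4, 0, 0, 0.18, 1],
  [0, 0, -0.4, 0, 0, 0.18, 1],
  [0, 0, -0.35, 0, 0, 0.18, 1],
  [0, 0, 0, 0, 0, 0.18, 1],
  [0, 0, 0, 0, 0, 0.18, 1],
  [0, 0, 0, 0, 0, 0.18, 1],
  [0, 0, 0, 0, 0, 0.18, 1],
  [0, 0, 0, 0, 0, 0.18, 1],
  [0, 0, 0, 0, 0, 0.18, 1],
  [0, 0, 0, 0, 0, 0.18, 1],
], grip_force=40)

```text
time_s: 30.25
ee_pos: [532.9, -74.8, 401.6]
orientation: [0.997, 0.076, -0.001, -0.0]
ft_force: [0.6, -0.1, 1.1]
opening: 0.004
grasp_force: 0.0
```

>>> send_rows([
  [0, 0, 0, 0, 0, 0.18, 1],
  [0, 0, 0, 0, 0, 0.02, 1],
  [0.2, -0.4, 0, 0, 0, 0, 1],
  [0.4, 0, 0, 0, 0, 0, 1],
  [0.4, 0, 0, 0, 0, 0, 1],
  [0.4, 0, 0, 0, 0, 0, 1],
  [0.4, 0, 0, 0, 0, 0, 1],
  [0.18, 0, 0, 0, 0, 0, 1],
  [0, 0, 0, 0, 0, 0, 1],
  [0, 0, 0, 0, 0, 0, 1],
])

```text
time_s: 31.25
ee_pos: [730.7, -34.3, 401.7]
orientation: [1.0, 0.002, -0.001, -0.0]
ft_force: [-0.2, -0.2, -0.0]
opening: 0.002
grasp_force: 0.0
```

```bash
python3 - <<'E'
from h import *
togo((728,-29,303),0)
E
```

```text
t31.25 pos [730.7 -34.3 401.7] yaw(toolx) 0.004 zax [-0.002  0.    -1.   ] F [-0.2 -0.2 -0. ] open 0.002 g 0.0 j [ 0.19  0.53 -0.38  0.92  0.19  1.72 -1.68]
d tool (frac) [-0.026 -0.053  0.987]
rot frac [-0.     0.002  0.005]
```

Descend behind the lid, then approach it.

>>> send_rows([
  [0, 0, 0.3, 0, 0, 0, 1],
  [0, 0, 0.3, 0, 0, 0, 1],
  [0, 0, 0.3, 0, 0, 0, 1],
  [0, 0, 0.08, 0, 0, 0, 1],
  [0, 0, 0, 0, 0, 0, 1],
  [-0.1, 0, 0, 0, 0, 0, 1],
  [-0.1, 0, 0, 0, 0, 0, 1],
  [-0.1, 0, 0, 0, 0, 0, 1],
  [0, 0, 0, 0, 0, 0, 1],
])

```text
time_s: 32.15
ee_pos: [700.9, -34.6, 309.0]
orientation: [1.0, 0.001, 0.003, 0.0]
ft_force: [0.2, 0.1, 0.4]
opening: -0.002
grasp_force: 0.2
```

>>> send_rows([
  [-0.16, 0, 0, 0, 0, 0, 1],
  [-0.16, 0, 0, 0, 0, 0, 1],
  [-0.18, 0, 0.02, 0, 0, 0, 1],
  [-0.18, 0, 0.02, 0, 0, 0, 1],
  [0, 0, 0, 0, 0, 0, 1],
])

```text
time_s: 32.65
ee_pos: [632.0, -34.6, 303.4]
orientation: [1.0, 0.001, 0.001, 0.001]
ft_force: [-0.0, -0.3, 0.9]
opening: 0.001
grasp_force: 0.0
```

```bash
python3 - <<'E'
from h import *
togo((633.3,-29,303.6),0)
im=snapshot("wrist");sc=snapshot("scene")
cv2.imwrite("pics/c11.png",np.hstack([im,cv2.resize(sc[120:270,180:400],None,fx=1.3,fy=2.56)]))
E
```

```text
t32.65 pos [632.  -34.6 303.4] yaw(toolx) 0.002 zax [ 0.003 -0.001 -1.   ] F [-0.  -0.3  0.9] open 0.001 g 0.0 j [ 0.3   0.31 -0.41  1.42  0.12  1.43 -1.67]
d tool (frac) [ 0.013 -0.056 -0.002]
rot frac [ 0.001 -0.003  0.002]
```

View pics/c11.png

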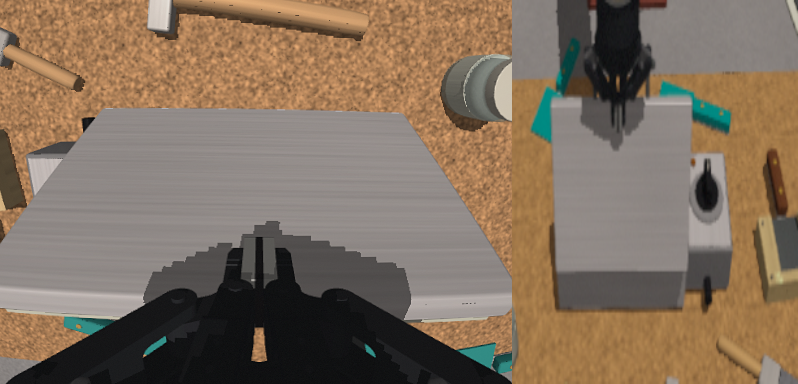

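The lid is following the fingertips, which rest near its front edge. Continuing along the arc.

>>> send_rows([
  [-0.17, 0, 0.05, 0, 0, 0, 1],
  [-0.17, 0, 0.06, 0, 0, 0, 1],
  [-0.16, 0, 0.09, 0, 0, 0, 1],
  [-0.16, 0, 0.09, 0, 0, 0, 1],
  [-0.14, 0, 0.12, 0, 0, 0, 1],
  [-0.14, 0, 0.12, 0, 0, 0, 1],
  [-0.11, 0, 0.14, 0, 0, 0, 1],
  [-0.11, 0, 0.15, 0, 0, 0, 1],
  [0, 0, 0, 0, 0, 0, 1],
])

```text
time_s: 33.65
ee_pos: [515.8, -35.0, 217.8]
orientation: [1.0, 0.001, -0.001, 0.0]
ft_force: [-0.4, 0.3, 0.4]
opening: 0.002
grasp_force: 0.0
```

>>> send_rows([
  [-0.05, 0, 0.08, 0, 0, 0, 1],
  [-0.05, 0, 0.08, 0, 0, 0, 1],
  [-0.04, 0, 0.08, 0, 0, 0, 1],
  [-0.04, 0, 0.08, 0, 0, 0, 1],
  [-0.03, 0, 0.08, 0, 0, 0, 1],
  [-0.02, 0, 0.08, 0, 0, 0, 1],
  [0, 0, 0, 0, 0, 0, 1],
])

```text
time_s: 34.35
ee_pos: [492.5, -35.1, 169.7]
orientation: [1.0, 0.001, -0.001, 0.0]
ft_force: [-0.4, -0.2, 0.6]
opening: -0.001
grasp_force: 0.0
```

>>> send_rows([
  [0, 0, 0.04, 0, 0, 0, 1],
  [0, 0, 0.04, 0, 0, 0, 1],
  [0, 0, 0.04, 0, 0, 0, 1],
  [0, 0, 0.03, 0, 0, 0, 1],
  [0, 0, 0.01, 0, 0, 0, 1],
  [0, 0, 0, 0, 0, 0, 1],
])

```text
time_s: 34.95
ee_pos: [493.6, -35.0, 155.6]
orientation: [1.0, 0.001, 0.0, 0.0]
ft_force: [-4.5, 0.1, 8.6]
opening: -0.0
grasp_force: 4.3
```

>>> send_rows([
  [0, 0, 0.01, 0, 0, 0, 1],
  [0, 0, 0.01, 0, 0, 0, 1],
  [0, 0, 0, 0, 0, 0, 1],
])

```text
time_s: 35.25
ee_pos: [493.6, -35.0, 155.4]
orientation: [1.0, 0.001, 0.0, 0.001]
ft_force: [-14.3, 0.0, 29.2]
opening: -0.001
grasp_force: 14.4
```

>>> send_rows([
  [0, 0, -0.2, 0, 0, 0, 1],
  [0, 0, -0.4, 0, 0, 0, 1],
  [0.1, -0.4, -0.4, 0, 0, -0.18, 1],
  [0, 0, 0, 0, 0, -0.18, 1],
  [0, 0, 0, 0, 0, -0.18, 1],
  [0, 0, 0, 0, 0, -0.18, 0.5],
  [0, 0, 0, 0, 0, -0.18, 0.5],
  [0, 0, 0, 0, 0, -0.18, 0.5],
  [0, 0, 0, 0, 0, -0.18, 0.5],
  [0, 0, 0, 0, 0, -0.18, 0.5],
])

```text
time_s: 36.25
ee_pos: [502.4, -0.1, 247.7]
orientation: [0.842, 0.539, 0.0, 0.0]
ft_force: [-0.5, 0.6, -0.6]
opening: 0.502
grasp_force: 0.0
```

>>> send_rows([
  [0, 0, 0, 0, 0, -0.18, 0.5],
  [0, 0, 0, 0, 0, -0.18, 0.5],
  [0, 0, 0, 0, 0, -0.18, 0.5],
  [0, 0, 0, 0, 0, -0.18, 0.5],
  [0, 0, 0, 0, 0, -0.18, 0.5],
  [0, 0, 0, 0, 0, -0.18, 0.5],
  [0, 0, 0, 0, 0, -0.18, 0.5],
  [0, 0, 0, 0, 0, -0.18, 0.5],
  [0, 0, 0, 0, 0, -0.18, 0.5],
  [0, 0, 0, 0, 0, -0.18, 0.5],
])

```text
time_s: 37.25
ee_pos: [502.4, -0.2, 247.7]
orientation: [0.291, 0.957, -0.0, 0.0]
ft_force: [-1.3, -0.3, 1.0]
opening: 0.502
grasp_force: 0.0
```

>>> send_rows([
  [0, 0, 0, 0, 0, -0.18, 0.5],
  [0, 0, 0, 0, 0, -0.18, 0.5],
  [0, 0, 0, 0, 0, -0.18, 0.5],
  [0, 0, 0, 0, 0, -0.18, 0.5],
  [0, 0, 0, 0, 0, 0, 0.5],
  [0, 0, 0, 0, 0, 0, 0.5],
])

```text
time_s: 37.85
ee_pos: [502.4, -0.2, 247.8]
orientation: [0.017, 1.0, -0.0, 0.0]
ft_force: [-0.3, -0.4, 0.3]
opening: 0.498
grasp_force: 0.0
```

```bash
python3 - <<'E'
from h import *
togo((565.5,163,200),3.14159)
c=dict(camera_params("wrist"));c["view"]=np.load("w7.npy");im=cv2.imread("pics/w7.png")
m=(cv2.cvtColor(im,cv2.COLOR_BGR2GRAY)<60).astype(np.uint8)[45:120,385:475]
k=max(cv2.findContours(m,0,1)[0],key=cv2.contourArea);print(cv2.boundingRect(k))
t=snapshot("top");T=camera_params("top");cv2.imwrite("pics/t12.png",t);cv2.imwrite("pics/s12.png",snapshot("scene"))
# shut lid check: its handle/ top front edge
h=cv2.cvtColor(t,cv2.COLOR_BGR2HSV);print("px lid corners expected",proj(T,[(465,108,130),(465,-166,130)]).round(1))
# switch in w7: view bar top centre pixel guess (442,82)
print(onz(c,(443,82),129).round(1),proj(c,[(565.5,163,129),(565.5+24,163,129),(565.5-24,163,129)]).round(1))
E
```

```text
t37.85 pos [ 5.024e+02 -2.000e-01  2.478e+02] yaw(toolx) 3.107 zax [ 0.001 -0.    -1.   ] F [-0.3 -0.4  0.3] open 0.498 g 0.0 j [ 0.46  0.07 -0.56  1.8   0.04  1.28  1.42]
d tool (frac) [-0.574  1.653  0.478]
rot frac [-0.     0.001 -0.044]
(16, 5, 61, 67)
px lid corners expected [[204.1 212.5]
 [290.9 212.1]]
[563.1 169.6 129. ] [[451.3  79.8]
 [456.8  48.4]
 [445.5 110.3]]
```

>>> send_rows([
  [-0.14, 0.41, 0, 0, 0, -0.044, 0.5],
  [-0.14, 0.41, 0, 0, 0, 0, 0.5],
  [-0.14, 0.41, 0, 0, 0, 0, 0.5],
  [-0.14, 0.41, 0, 0, 0, 0, 0.5],
  [0, 0, 0, 0, 0, 0, 0.5],
  [0, 0, 0.2, 0, 0, 0, 0.5],
  [0, 0, 0.2, 0, 0, 0, 0.5],
  [0, 0, 0, 0, 0, 0, 0.5],
], grip_force=60)

```text
time_s: 38.75
ee_pos: [557.8, 162.7, 205.3]
orientation: [-0.001, 1.0, -0.001, -0.002]
ft_force: [-0.3, -0.1, 0.5]
opening: 0.498
grasp_force: 0.0
```

```bash
python3 - <<'E'
from h import *
togo((565.5,163,128),3.14159-0.0)
c=camera_params("wrist");im=snapshot("wrist");cv2.imwrite("pics/w13.png",im)
T=camera_params("top");t=cv2.imread("pics/t12.png");g=cv2.cvtColor(t,cv2.COLOR_BGR2GRAY)
for y in(60,20,-29,-80,-115):
    p=proj(T,[(431,y,121)])[0];u,v=p.round().astype(int);print(y,p.round(1),g[v-6:v+7,u])
E
```

```text
t38.75 pos [557.8 162.7 205.3] yaw(toolx) -3.139 zax [-0.004 -0.002 -1.   ] F [-0.3 -0.1  0.5] open 0.498 g 0.0 j [ 0.2   0.3  -0.67  1.67  0.19  1.24  1.06]
d tool (frac) [-0.08   0.004  0.772]
rot frac [-0.002 -0.005  0.003]
60 [219.5 223.2] [63 61 57 46 41 36 38 55 59 60 58 58 58]
20 [232.1 223.2] [79 78 78 77 77 75 77 77 76 79 79 76 78]
-29 [247.6 223.1] [73 72 70 73 73 73 70 71 74 70 71 74 74]
-80 [263.7 223. ] [61 64 71 67 60 61 36 42 43 64 81 81 83]
-115 [274.7 223. ] [ 73  70  75  73  72  68 111 180 170 163 165 165 168]
```

>>> send_rows([
  [-0.08, 0, 0.2, 0, 0, 0, 0.5],
  [0, 0, 0.3, 0, 0, 0, 0.5],
  [0, 0, 0.2, 0, 0, 0, 0.5],
  [0, 0, 0.07, 0, 0, 0, 0.5],
  [0, 0, 0, 0, 0, 0, 0.5],
])

```text
time_s: 39.3
ee_pos: [567.1, 163.4, 131.2]
orientation: [-0.002, 1.0, -0.0, 0.0]
ft_force: [-0.1, -0.0, -0.8]
opening: 0.5
grasp_force: 0.0
```

```bash
python3 - <<'E'
from h import *
togo((565.5,163,128),3.14159-0.0)
E
```

```text
t39.30 pos [567.1 163.4 131.2] yaw(toolx) -3.138 zax [ 0. -0. -1.] F [-0.1 -0.  -0.8] open 0.500 g 0.0 j [ 0.17  0.39 -0.65  1.73  0.26  1.11  1.02]
d tool (frac) [ 0.016 -0.004  0.032]
rot frac [-0.001  0.     0.004]
```

>>> send_rows([
  [0.01, 0, 0.02, 0, 0, 0, 0.7],
  [0, 0, 0, 0, 0, 0, 1],
  [0, 0, 0, 0, 0, 0, 1],
  [0, 0, 0, 0, 0, 0, 1],
  [0, 0, 0, 0, 0, 0, 1],
])

```text
time_s: 39.8
ee_pos: [566.7, 164.4, 130.4]
orientation: [-0.002, 1.0, 0.0, 0.001]
ft_force: [-1.3, 2.8, 6.6]
opening: 0.148
grasp_force: 60.0
```

>>> send_rows([
  [0, 0, 0, 0, 0, 0.15, 1],
  [0, 0, 0, 0, 0, 0.15, 1],
  [0, 0, 0, 0, 0, 0.15, 1],
  [0, 0, 0, 0, 0, 0.15, 1],
  [0, 0, 0, 0, 0, 0.15, 1],
  [0, 0, 0, 0, 0, 0, 1],
])

```text
time_s: 40.4
ee_pos: [566.1, 162.7, 130.4]
orientation: [0.29, 0.957, -0.001, 0.001]
ft_force: [-5.2, -4.2, 11.5]
opening: 0.147
grasp_force: 59.9
```

>>> send_rows([
  [0, 0, 0, 0, 0, 0.15, 1],
  [0, 0, 0, 0, 0, 0.15, 1],
  [0, 0, 0, 0, 0, 0.15, 1],
  [0, 0, 0, 0, 0, 0.12, 1],
  [0, 0, 0, 0, 0, 0, 1],
  [0, 0, 0, 0, 0, 0, 1],
])

```text
time_s: 41.0
ee_pos: [565.1, 161.8, 130.4]
orientation: [0.494, 0.869, -0.002, 0.0]
ft_force: [-10.3, -6.1, 17.0]
opening: 0.153
grasp_force: 60.8
```

```bash
python3 - <<'E'
from h import *
s,m=st();print(s["torque"])
E
```

```text
t41.00 pos [565.1 161.8 130.4] yaw(toolx) 2.108 zax [-0.001 -0.004 -1.   ] F [-10.3  -6.1  17. ] open 0.153 g 60.8 j [ 0.04  0.35 -0.47  1.75  0.18  1.09  0.04]
[-1.76094305  2.72574213 -0.07659422]
```

>>> send_rows([
  [0, 0, 0, 0, 0, 0.04, 1],
  [0, 0, 0, 0, 0, 0, 1],
  [0, 0, 0, 0, 0, 0, 0.5],
  [0, 0, 0, 0, 0, 0, 0.5],
  [0, 0, 0, 0, 0, 0, 0.5],
  [0, 0, -0.2, 0, 0, 0, 0.5],
  [0, 0, -0.4, 0, 0, 0, 0.5],
  [0, 0, -0.4, 0, 0, 0, 0.5],
  [0, 0, -0.4, 0, 0, 0, 0.5],
  [0, 0, -0.3, 0, 0, 0, 0.5],
])

```text
time_s: 42.0
ee_pos: [566.3, 164.0, 301.7]
orientation: [0.507, 0.862, 0.001, 0.001]
ft_force: [0.9, 0.9, 0.1]
opening: 0.5
grasp_force: 0.0
```

>>> send_rows([
  [0.3, 0.3, 0, 0, 0, 0, 0.5],
  [0.3, 0.3, 0, 0, 0, 0, 0.5],
  [0, 0, 0, 0, 0, 0, 0.5],
  [0, 0, 0, 0, 0, 0, 0.5],
])

```text
time_s: 42.4
ee_pos: [589.1, 246.5, 298.2]
orientation: [0.506, 0.862, -0.0, -0.0]
ft_force: [-0.5, 0.1, 0.6]
opening: 0.497
grasp_force: 0.0
```

```bash
python3 - <<'E'
from h import *
st();t=snapshot("top");s=snapshot("scene");w=snapshot("wrist")
r=lambda I:cv2.resize(I,(400,300),interpolation=cv2.INTER_CUBIC)
cv2.imwrite("pics/c14.png",np.vstack([np.hstack([r(t[120:240,95:255]),r(s[120:270,210:410])]),np.hstack([r(t[130:235,175:315]),r(w)])]))
E
```

```text
t42.40 pos [589.1 246.5 298.2] yaw(toolx) 2.080 zax [-0.001 -0.    -1.   ] F [-0.5  0.1  0.6] open 0.497 g 0.0 j [-0.07  0.34 -0.51  1.41  0.16  1.44 -0.08]
```

View pics/c14.png

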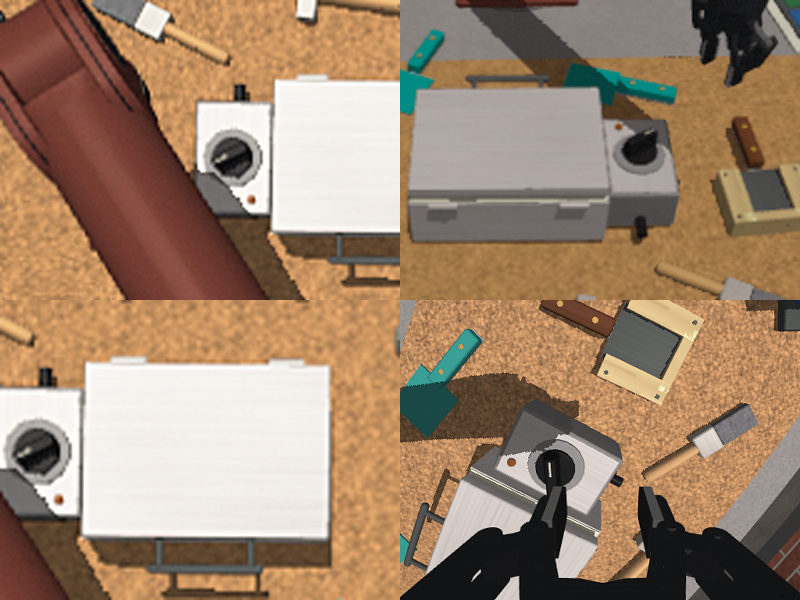

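The final view shows the lid flat on the rim with its handle at the front, the switch bar turned about 60° clockwise at (232,157), and the scraper in the holder. I'll check numerically that the scraper is fully home.

```bash
python3 - <<'E'
from h import *
S=camera_params("scene");s=snapshot("scene");c=camera_params("wrist");w=snapshot("wrist")
def rect(c,im,z,box):
    h=cv2.cvtColor(im,cv2.COLOR_BGR2HSV);m=((h[...,1]>90)&(h[...,2]<140)&((h[...,0]<9)|(h[...,0]>172))).astype(np.uint8)
    k=np.zeros_like(m);x0,y0,x1,y1=box;k[y0:y1,x0:x1]=m[y0:y1,x0:x1];k=cv2.morphologyEx(k,cv2.MORPH_CLOSE,np.ones((5,5)))
    q=max(cv2.findContours(k,0,1)[0],key=cv2.contourArea);bp=cv2.boxPoints(cv2.minAreaRect(q));print(cv2.contourArea(q),bp.round(),[onz(c,p,z)[:2].round(1) for p in bp])
rect(S,s,44,(360,160,420,230));rect(c,w,44,(150,0,320,80))
print("expected home px handle end/front S",proj(S,[(444.6,346.6,44),(544,354,44)]).round(1),"W",proj(c,[(444.6,346.6,44),(544,354,44)]).round(1))
# holder back-stop edge and blade front edge seen by the wrist camera
g=cv2.cvtColor(w,cv2.COLOR_BGR2GRAY)
L=[np.array([594.1,358.3])+x*np.array([.997,.078]) for x in np.arange(20,62,2)]
P=proj(c,[(a,b,24) for a,b in L]).round().astype(int);print([(int(x),int(g[v,u])) for x,(u,v) in zip(np.arange(20,62,2),P)])
E
```

```text
0.0 [[386. 203.]
 [386. 203.]
 [386. 203.]
 [386. 203.]] [array([554.3, 345. ]), array([554.3, 345. ]), array([554.3, 345. ]), array([554.3, 345. ])]
2.5 [[241.  36.]
 [242.  34.]
 [249.  37.]
 [248.  39.]] [array([516.8, 338.6]), array([516.7, 340.8]), array([524.4, 341.2]), array([524.4, 339. ])]
expected home px handle end/front S [[379.4 176.9]
 [388.2 200.4]] W [[181.5  -6.7]
 [271.7  35.7]]
[(20, 101), (22, 100), (24, 101), (26, 102), (28, 102), (30, 101), (32, 102), (34, 101), (36, 102), (38, 94), (40, 42), (42, 70), (44, 119), (46, 201), (48, 198), (50, 198), (52, 197), (54, 200), (56, 199), (58, 201), (60, 174)]
```

The blade's grey runs to holder x of about 39 mm, against the back stop at 40, so the scraper is home. Handing in.

```bash
python3 -c "
from plant import *
print(job_done())"
```

```text
the job is handed in; nothing more can be done
None
```

I handed the job in at about 42 s of robot time with the scraper fully home in its holder, both moulds loaded on the shelf, the lid shut and the switch clicked on; mould 2 had shifted about 28 mm after I placed it but measured within the limits when I last saw it, before shutting the lid.

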